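Thread three oiled boards onto the hanging rod and hang them up to dry

ROBOT

A 6-joint arm with a two-finger parallel gripper is mounted at the origin on the work surface. World frame = base frame: x ahead of the robot, y to its left, z up, the work surface at z = 0. Lengths are in m, angles in degrees, forces in N, time in s.
With the tool pointing down it reaches from about 0.4 to 0.825 m from the base axis. Payload 7 kg.
Tool frame: the origin (TCP) lies at the very end of the fingers, on their centre line; the grasp point (between the pads) lies 19 mm behind it; x points along the fingers, y is the direction in which the jaws open and shut, and the axes are right-handed (so a half turn about x gives the same grasp; the last joint's range is limited). The gripper opens to 88 mm and grips with 3 to 60 N. Pads are 19 mm wide; open, the fingers measure 130 mm over their backs; the gripper's body (78 mm by 193 mm) begins 47 mm behind the grasp point.
Start: joints at [85.434, 20.546, 0.682, 0, -70.136, -16.507], TCP at [0.243, 0.63, 0.227] pointing down, gripper open.
Joint ranges: [-176.03, 176.03], [-82.01, 121.73], [-58.28, 71.71], [-173.87, 95.51], [-174.79, -0.11], [-173.66, 173.66]. Speed limits (degrees/s): [136.94, 136.94, 172.46, 180, 180, 180].

INTERFACE

Orientations are given as [roll, pitch, yaw] about the fixed x, y, z axes, in that order (R = Rz(yaw) Ry(pitch) Rx(roll)).
In Python, from plant import monitor, eyes, ticket gives the robot as it stands. The module is installed in compiled form; this text tells all that it offers.
- The arm moves only by the shell command python3 -m crank 'ROWS'. ROWS is JSON, a list of rows, each an object with "linear": the shift along the world's x, y, z in units of 60 mm (1.0 is 60 mm), a list of three; "rot": the turn, a rotation vector about the world's x, y, z in units of 5 degrees (1.0 is 5 degrees), a list of three; "hand": the opening, from 0 (shut) to 1 (fully open). In form: [{"linear": [tx, ty, tz], "rot": [ax, ay, az], "hand": hand}, ...]. A call has 1 to 20 rows; each row shifts and turns the pose as measured when the row begins; what a row does not reach is not made up. A row lasts 1/8 s, in which the tool goes at most 62.5 mm and 10.7 degrees, less where a joint would pass 70% of its speed; a pose out of reach is approached as far as the arm can. A call is refused whole if a number of a shift passes 1 or a number of a turn 1, either way. A call with a gripper value outside its range is refused whole. The fingers move at their own pace and stop on an object; the grip force is fixed at half the most. Time passes only in rows, so rows that do not move let the fingers close. It gives the time, the measured TCP pose, the force and the opening at its end, in the units of the state.
- monitor.get_obs(): the state, without advancing time (a new reading comes with each control period).
- eyes.snapshot(name): name is "scene" or "top"; returns a dict with "image" (384x512x3 uint8, red, green, blue), "depth" (384x512 float32, m along the optical axis (not along the pixel's ray), 0 where there is no reading), "K" (3x3 intrinsics, pixels), "camera_from_world" (4x4, takes a point from world to camera coordinates). Camera axes: x right, y up, looking along -z (the intrinsics and any distortion apply to the point x, -y, -z); pixel columns grow to the right and rows downward; lengths in m; the calibration is good to about 2 mm. A picture is of the moment at which its call begins.
- ticket.close_job(): hands the job in, once; it reports no verdict.
The state is a dict: "clock": time; "joint_pos": joint angles; "qvel": joint speeds; "tau": joint torques, N m; "tool_pos": TCP position; "orientation": TCP orientation; "force": force on the tool from outside, world axes, zero at the start; "moment": the same for the moment, N m; "opening": finger opening in m.
Only numpy, scipy, OpenCV 4.12 (cv2) and the standard library are available. Lean on these libraries where they do the work, as an engineer would, in place of code of your own. Each camera call takes 0.05 s, during which the arm holds its last target.

TASK

Take the handled rod from its forked stand, slide it through the hanging holes of all three boards while they stand in the slotted rack, lift them out together on the rod, and lay the rod back in both forks so that the boards hang between the posts, off the bench. The holes were placed by eye, so feel for each one with the tip and never push hard on a board; the boards are wet with oil, so touch them with nothing but the rod. Leave the mallet, the tin and the brush alone.

Things in the scene. Friction and masses are not known exactly. Their poses are not given: they have to be found in the camera images.
- rod: steel rod, 10 mm diameter, 200 mm long, blunt tip (1.5 mm chamfer), on a dark wooden handle 85 long, 20 wide, 26 mm high with flat sides, to be gripped from above. 90 g, balances about 65 mm ahead of the handle. Starts level in both forks. Origin: on the axis where rod meets handle; x along the axis to the tip (handle x -85 to 0, rod 0 to 200 mm), y across the flat sides, z up.
- rod_tip (a point): centre of the rod's tip, on its axis, 200 mm from the rod's origin
- rack: dark wooden rack, fixed, 110 x 130 mm, 48 mm high. Origin: centre of underside; x along the row, y along each slot, z up. Three slots at x -28, 0, 28 mm, 13.8 mm wide, 40 mm deep, open at both ends, floor 8 mm up: a standing board's hole is 66 mm above the bench. Waxed: the rod in a board's hole slides that board easily along its slot; boards have 1 mm play fore and aft and lean a few mm when pushed.
- board_a: oiled beech board upright in a rack slot (any board, any slot): 90 wide, 76 high, 12 mm thick, 50 g. Origin: centre of its foot; x through the thickness, the way the rod goes; y across; z up. A 14 mm hole runs along x, centre 58 mm above the foot (drilled against a fence), but sideways placed by eye: up to 7 mm either side of the centre line, each board differently; the pose does not tell.
- board_b: another such board, same sizes and frame as board_a, its hole elsewhere
- board_c: another such board, same sizes and frame as board_a, its hole elsewhere
- stand: wooden stand, fixed: base 200 x 90 x 12 mm, two posts 14 mm thick at x -75 and +75 mm with 90 degree V forks open at the top, 45 mm wide at the mouth, tips 131 mm up. Origin: centre of underside; x along the rod (tip end +x, handle end -x), z up. A seated rod's axis is at y 0, 115 mm up. As found, the rod's origin is near x -100, its tip near x +100 mm.
- mallet: wooden mallet lying on the bench, head 75 x 125 x 60 mm, handle 26 mm thick and 163 mm long along its x; origin under the head's centre. Leave alone.
- oil_tin: tin of oil, 72 mm diameter, 100 mm high; origin under its centre. Leave alone.
- brush: brush lying on the bench, 180 mm long; leave alone.
Things that resemble listed ones, but are neither listed nor needed, are in the scene too. Leave any blue look-alike of the board_a alone.

How it is judged:
By the outcome, as a careful person would: the job done as asked, in the order asked, and still so for the second after the job is handed in, with the robot touching nothing.
It also fails if it takes over 69 s, if anything falls off the work surface, if the arm or the gripper's body presses on something with over 40 N, if the wrist force passes 120 N, or if a joint passes its speed limit or range.

## Working session

There is one attempt and no reset: what is moved stays moved. The work goes in short steps, Python scripts to look and compute and a shell command to move; the robot and the scene stay as the last step left them, time stands still between calls to the robot, and variables do not carry over. Pictures are saved under pics/ and viewed, and the job is handed in when it is done.

```bash
mkdir -p pics; ls; cat > h.py <<'E'
import numpy as np, cv2
from plant import monitor, eyes, ticket
def snap(n,tag):
    s=eyes.snapshot(n); np.savez(f'pics/{tag}.npz',**s); cv2.imwrite(f'pics/{tag}.png',s['image'][:,:,::-1]); return s
def load(tag): return dict(np.load(f'pics/{tag}.npz'))
def world(s,u,v,d=None):
    K=s['K']; d=s['depth'][int(round(v)),int(round(u))] if d is None else d
    p=np.array([(u-K[0,2])/K[0,0]*d,(v-K[1,2])/K[1,1]*d,d]); c=np.array([p[0],-p[1],-p[2],1])
    return (np.linalg.inv(s['camera_from_world'])@c)[:3]
def atz(s,u,v,z):
    a=world(s,u,v,1.);b=world(s,u,v,2.); t=(z-a[2])/(b[2]-a[2]); return a+t*(b-a)
def proj(s,P):
    c=s['camera_from_world']@np.append(P,1); K=s['K']
    return K[0,0]*c[0]/-c[2]+K[0,2], K[1,1]*-c[1]/-c[2]+K[1,2]
def crop(tag,u0,u1,v0,v1,k,out):
    im=cv2.imread(f'pics/{tag}.png')[v0:v1,u0:u1]; cv2.imwrite(f'pics/{out}.png',cv2.resize(im,None,fx=k,fy=k,interpolation=cv2.INTER_CUBIC))
E
python3 - <<'E'
from h import *
for n in('scene','top'):
    s=snap(n,n+'0'); print(s['K'],np.linalg.inv(s['camera_from_world']).round(3))
    print(s.keys())
print(monitor.get_obs())
E
```

```text
pics
[[387.12613888   0.         257.78235609]
 [  0.         387.12613888 188.52204525]
 [  0.           0.           1.        ]] [[ 0.121 -0.682  0.721  1.297]
 [ 0.993  0.088 -0.084  0.073]
 [-0.007  0.726  0.688  0.803]
 [ 0.     0.     0.     1.   ]]
dict_keys(['image', 'depth', 'K', 'camera_from_world'])
[[383.59577098   0.         249.24515112]
 [  0.         383.59577098 197.81433292]
 [  0.           0.           1.        ]] [[-0.004  0.991 -0.132  0.427]
 [-1.    -0.     0.025  0.168]
 [ 0.025  0.132  0.991  0.994]
 [ 0.     0.     0.     1.   ]]
dict_keys(['image', 'depth', 'K', 'camera_from_world'])
{'clock': 0.1, 'joint_pos': array([ 8.54367543e+01,  2.05865666e+01,  6.38219401e-01, -1.73326090e-02,
       -7.01374970e+01, -1.65090451e+01]), 'qvel': array([ 0.13974582, -0.09413077,  0.09664167, -0.005866  , -0.13294395,
        0.06642657]), 'tau': array([-2.00586997e-03, -5.84160411e+01,  2.93750614e+01,  7.01549426e+00,
        1.01327710e-02, -5.57149258e-05]), 'tool_pos': array([0.24253862, 0.62943295, 0.22572019]), 'orientation': array([  95.76259362,   89.9126226 , -105.3155984 ]), 'force': array([0.40409889, 0.18070305, 0.15774324]), 'moment': array([-0.01352445, -0.01295382,  0.0458231 ]), 'opening': 0.0878045536798085}
```

View pics/top0.png

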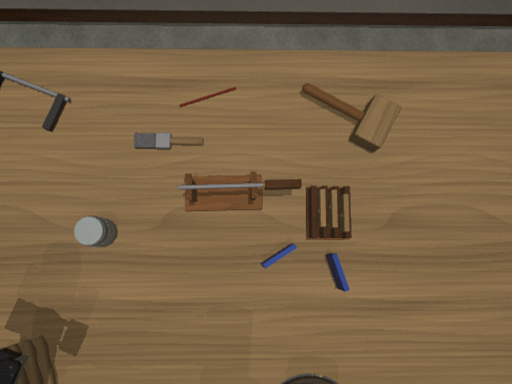

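View pics/scene0.png

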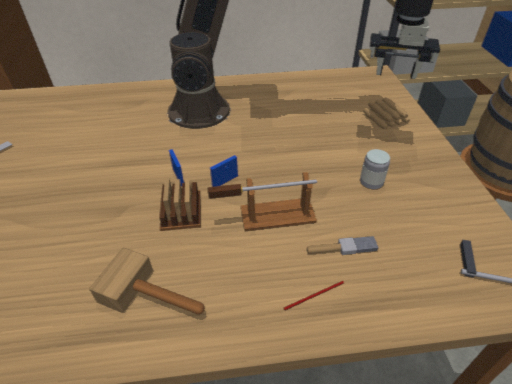

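```bash
python3 - <<'E'
from h import *
crop('top0',170,370,160,300,4,'c1')
crop('scene0',140,340,140,240,4,'c2')
E
```

```text
(no output)
```

View pics/c1.png

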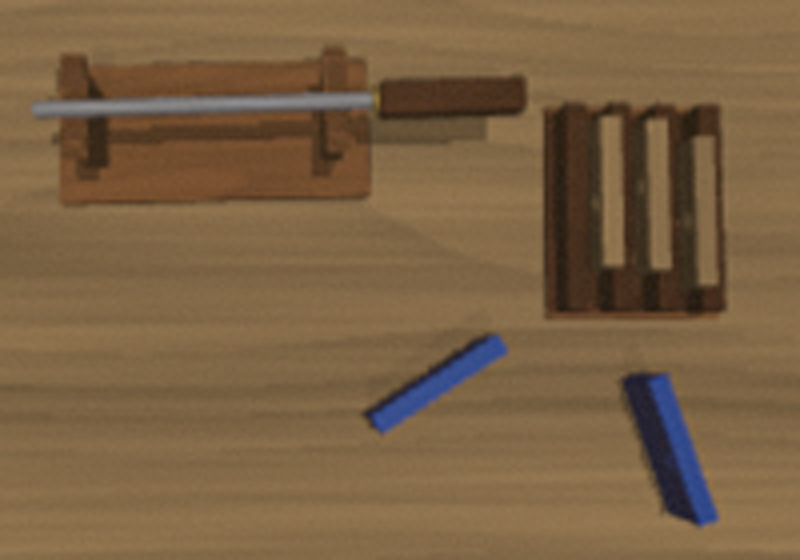

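View pics/c2.png

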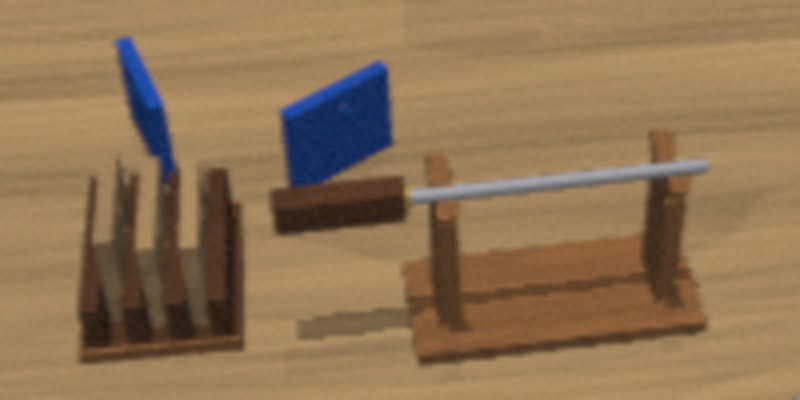

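```bash
python3 - <<'E'
from h import *
def cloud(s):
    d=s['depth']; v,u=np.mgrid[:384,:512]; K=s['K']
    c=np.stack([(u-K[0,2])/K[0,0]*d,-(v-K[1,2])/K[1,1]*d,-d,np.ones_like(d)],-1)
    return (c@np.linalg.inv(s['camera_from_world']).T)[...,:3]
for n in('top0','scene0'):
    s=load(n);P=cloud(s); np.save('pics/P_'+n,P)
    if n=='top0':
        m=(P[...,2]>0.02); 
        lab,cc,st,ce=cv2.connectedComponentsWithStats(m.astype(np.uint8))
        for i in range(1,lab):
            if st[i,4]>15:
                q=P[cc==i]; print(i,st[i],'min',q.min(0).round(3),'max',q.max(0).round(3))
        for (nm,u0,u1,v0,v1,z0,z1) in [('boards',300,360,180,245,.075,.095),('racktop',300,360,180,245,.04,.055),('rod',170,310,170,200,.10,.14)]:
            sub=P[v0:v1,u0:u1]; m=(sub[...,2]>z0)&(sub[...,2]<z1); q=sub[m]
            print(nm,len(q),q.min(0).round(3),q.max(0).round(3),q.mean(0).round(4))
            if nm=='boards':
                l,c2,st2,_=cv2.connectedComponentsWithStats(m.astype(np.uint8))
                for i in range(1,l):
                    q=sub[c2==i]
                    if len(q)>10:
                        r=cv2.minAreaRect((q[:,:2]*1000).astype(np.float32)); print(len(q),r,q.mean(0).round(4))
            else: print(cv2.minAreaRect((q[:,:2]*1000).astype(np.float32)))
    else:
        for (nm,z0,z1) in [('rack',.02,.06),('boards',.065,.1)]:
            m=(P[...,2]>z0)&(P[...,2]<z1)&(P[...,1]<0.02)&(P[...,1]>-.2)&(P[...,0]>.35)&(P[...,0]<.65)
            q=P[m]; print(nm,len(q),q.min(0).round(3),q.max(0).round(3))
E
```

```text
179 [ 303   83   98   68 2285] min [ 0.427 -0.243  0.02 ] max [0.86  0.168 0.994]
204 [ 42  92  24  38 317] min [0.427 0.168 0.02 ] max [0.837 0.681 0.994]
287 [154 132  22  16 180] min [0.427 0.168 0.02 ] max [0.73  0.39  0.994]
300 [177 137  26   6  64] min [0.703 0.267 0.02 ] max [0.717 0.331 0.025]
398 [ 178  171  124   30 1131] min [0.427 0.027 0.02 ] max [0.606 0.31  0.994]
423 [ 309  185   43   54 2005] min [ 0.427 -0.108  0.02 ] max [0.586 0.168 0.994]
480 [  74  216   43   31 1042] min [0.427 0.168 0.021] max [0.507 0.55  0.994]
524 [262 243  35  25 250] min [0.385 0.034 0.021] max [0.441 0.114 0.083]
542 [327 253  23  38 392] min [ 0.328 -0.089  0.021] max [0.427 0.168 0.994]
700 [   0  336   54   48 1969] min [0.113 0.168 0.02 ] max [0.427 0.731 0.994]
boards 670 [ 0.471 -0.093  0.075] [ 0.57  -0.024  0.091] [ 0.5207 -0.0579  0.0847]
217 ((526.3551025390625, -30.20561981201172), (12.755722999572754, 86.89786529541016), 89.23064422607422) [ 0.5253 -0.0297  0.0847]
226 ((525.0018310546875, -58.03651428222656), (12.657021522521973, 89.4122314453125), 89.83650207519531) [ 0.5237 -0.0574  0.0846]
227 ((514.2382202148438, -85.9654769897461), (13.208200454711914, 86.83500671386719), 89.78536224365234) [ 0.5134 -0.0853  0.0848]
racktop 953 [ 0.455 -0.108  0.04 ] [ 0.586 -0.009  0.055] [ 0.5163 -0.0506  0.0491]
((520.3595581054688, -58.176109313964844), (99.43232727050781, 130.1012725830078), 89.50865936279297)
rod 1032 [0.54  0.027 0.105] [0.606 0.31  0.135] [0.5734 0.1619 0.1239]
((574.1341552734375, 168.8861846923828), (60.9924201965332, 283.2488708496094), 1.6809300184249878)
rack 1043 [ 0.352 -0.107  0.02 ] [ 0.588 -0.009  0.06 ]
boards 544 [ 0.351 -0.092  0.065] [ 0.572 -0.024  0.089]
```

```bash
cat >> h.py <<'E'
from scipy.spatial.transform import Rotation as Rn
def R(o): return Rn.from_euler('xyz',o,degrees=True).as_matrix()
def st():
    o=monitor.get_obs(); M=R(o['orientation']); print('t',round(o['clock'],2),'p',o['tool_pos'].round(4),'F',o['force'].round(2),'M',o['moment'].round(3),'op',round(o['opening'],4)); print('x',M[:,0].round(4),'y',M[:,1].round(4),'q',o['joint_pos'].round(1)); return o,M
def plan(o,M,p,xd,yd):
    "moves in units to reach TCP p with tool x=xd, y=yd"
    xd=np.array(xd,float);xd/=np.linalg.norm(xd);yd=np.array(yd,float);yd-=xd*(xd@yd);yd/=np.linalg.norm(yd)
    Q=np.stack([xd,yd,np.cross(xd,yd)],1)
    rv=Rn.from_matrix(Q@M.T).as_rotvec(degrees=True)
    print('lin units',((np.array(p)-o['tool_pos'])/.06).round(3),'rot units',(rv/5).round(3))
E
python3 - <<'E'
from h import *
st()
P=np.load('pics/P_top0.npy'); 
# rack & board axes by PCA/edges
sub=P[180:245,300:360]
from numpy.linalg import svd
m=(sub[...,2]>.078)&(sub[...,2]<.095)
l,c2,s2,_=cv2.connectedComponentsWithStats(m.astype(np.uint8))
for i in range(1,l):
    q=sub[c2==i]
    if len(q)>50:
        e=svd(q[:,:2]-q[:,:2].mean(0))[2][0]; print('board',q[:,:2].mean(0).round(4),np.degrees(np.arctan2(e[1],e[0])).round(2), [ (np.percentile(q[:,0],k)*1000).round(1) for k in(1,3,97,99)])
# rod
sub=P[165:205,170:310]; m=(sub[...,2]>.11)
q=sub[m]
im=load('top0')['image'][165:205,170:310][m]
for name,sel in [('rod', (im.min(1)>95)),('handle',(im.max(1)<90)&(q[:,1]<.12))]:
    a=q[sel]; print(name,len(a),a.min(0).round(4),a.max(0).round(4),a.mean(0).round(4))
    e=svd(a-a.mean(0),full_matrices=False)[2][0]; print(e.round(4))
E
```

```text
t 0.1 p [0.2425 0.6294 0.2257] F [0.4  0.18 0.16] M [-0.014 -0.013  0.046] op 0.0878
x [-4.0e-04 -1.5e-03 -1.0e+00] y [-0.3596 -0.9331  0.0015] q [ 85.4  20.6   0.6  -0.  -70.1 -16.5]
board [ 0.5263 -0.0299] 179.27 [np.float64(483.0), np.float64(485.2), np.float64(567.3), np.float64(569.6)]
board [ 0.5232 -0.0576] -179.96 [np.float64(480.4), np.float64(482.6), np.float64(566.3), np.float64(567.2)]
board [ 0.5143 -0.0855] 179.61 [np.float64(470.9), np.float64(473.1), np.float64(555.4), np.float64(557.5)]
rod 290 [0.5662 0.117  0.1162] [0.5784 0.3103 0.1256] [0.572  0.2148 0.1209]
[-0.0277  0.9996 -0.001 ]
handle 324 [0.5658 0.0295 0.1104] [0.5858 0.1107 0.133 ] [0.5747 0.0698 0.1279]
[-0.0114  0.9998  0.018 ]
```

```bash
python3 - <<'E'
from h import *
crop('top0',172,308,165,215,6,'c3')
E
```

```text
(no output)
```

View pics/c3.png

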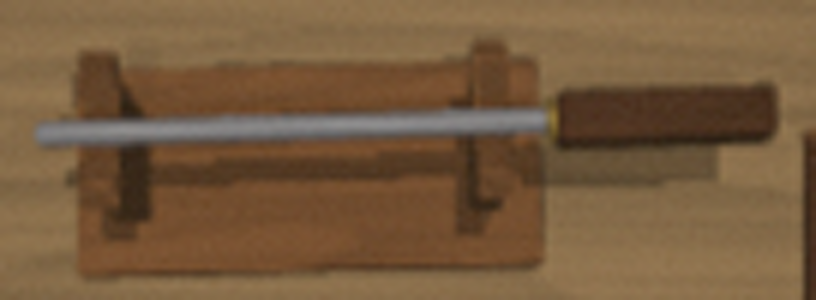

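```bash
python3 -m crank '[{"linear":[0.4,-0.63,0],"rot":[0,0,-0.96],"hand":1},{"linear":[0.4,-0.63,0],"rot":[0,0,-0.96],"hand":1},{"linear":[0.4,-0.63,0],"rot":[0,0,-0.96],"hand":1},{"linear":[0.4,-0.63,0],"rot":[0,0,-0.96],"hand":1},{"linear":[0.4,-0.63,0],"rot":[0,0,-0.96],"hand":1},{"linear":[0.4,-0.63,0],"rot":[0,0,-0.96],"hand":1},{"linear":[0.4,-0.63,0],"rot":[0,0,-0.96],"hand":1},{"linear":[0.4,-0.63,0],"rot":[0,0,-0.96],"hand":1},{"linear":[0.4,-0.63,0],"rot":[0,0,-0.96],"hand":1},{"linear":[0.4,-0.63,0],"rot":[0,0,-0.96],"hand":1},{"linear":[0.4,-0.63,0],"rot":[0,0,-0.96],"hand":1},{"linear":[0.4,-0.63,0],"rot":[0,0,-0.96],"hand":1}]'
python3 - <<'E'
from h import *
o,M=st(); plan(o,M,(.575,.098,.2),(0,0,-1),(-.9996,-.0277,0))
E
```

```text
clock: 1.6
tool_pos: [0.534, 0.1611, 0.2206]
orientation: [101.5, 89.5, -158.8]
force: [0.2, 0.7, 1.2]
opening: 0.0876
t 1.6 p [0.534  0.1611 0.2206] F [0.2  0.68 1.21] M [ 0.204 -0.14  -0.003] op 0.0876
x [-0.0088 -0.0034 -1.    ] y [-0.9856 -0.1691  0.0093] q [ 36.8  10.1 -14.3  -0.2 -66.1 -27. ]
lin units [ 0.684 -1.052 -0.344] rot units [ 0.032 -0.104 -1.63 ]
```

```bash
python3 -m crank '[{"linear":[0.34,-0.53,0],"rot":[0,0,-0.8],"hand":1},{"linear":[0.34,-0.53,0],"rot":[0,0,-0.8],"hand":1},{"linear":[0,0,0],"rot":[0,0,0],"hand":1},{"linear":[0,0,0],"rot":[0,0,0],"hand":1}]'
python3 - <<'E'
from h import *
o,M=st(); plan(o,M,(.575,.098,.2),(0,0,-1),(-.9996,-.0277,0))
snap('scene','scene1'); snap('top','top1'); crop('scene1',140,340,90,240,4,'c4')
E
```

```text
clock: 2.1
tool_pos: [0.5759, 0.0923, 0.2188]
orientation: [103.2, 89.3, -165.7]
force: [0.6, 0.1, -0.3]
opening: 0.0878
t 2.1 p [0.5759 0.0923 0.2188] F [ 0.61  0.06 -0.33] M [ 0.058 -0.077 -0.021] op 0.0878
x [-0.0123 -0.0031 -0.9999] y [-0.9997 -0.0204  0.0124] q [ 28.2  12.7 -11.2  -0.2 -66.8 -26.9]
lin units [-0.015  0.095 -0.314] rot units [ 0.037 -0.141  0.083]
```

View pics/c4.png

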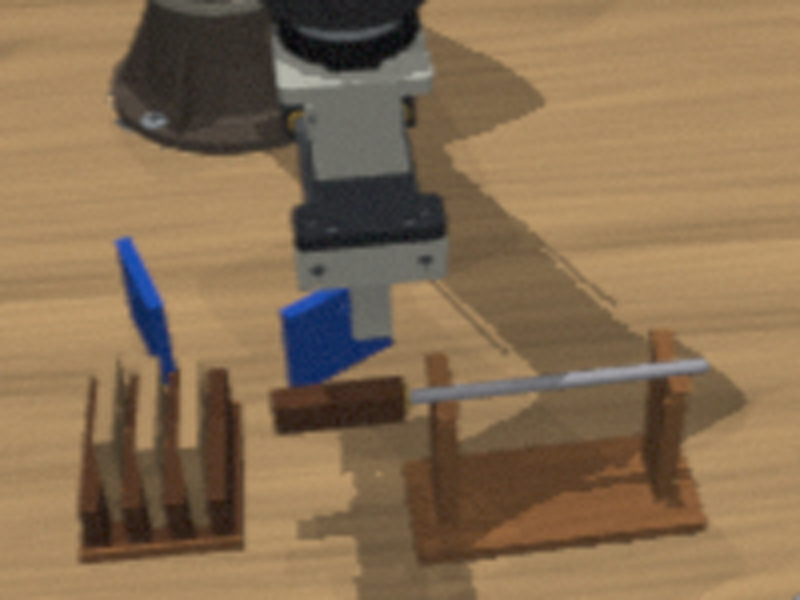

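```bash
python3 -m crank '[{"linear":[0,0.095,-0.5],"rot":[0.04,-0.14,0.08],"hand":1},{"linear":[0,0,-0.5],"rot":[0,0,0],"hand":1},{"linear":[0,0,-0.5],"rot":[0,0,0],"hand":1},{"linear":[0,0,-0.3],"rot":[0,0,0],"hand":1},{"linear":[0,0,0],"rot":[0,0,0],"hand":1},{"linear":[0,0,0],"rot":[0,0,0],"hand":1}]'
python3 - <<'E'
from h import *
o,M=st(); plan(o,M,(.575,.098,.096),(0,0,-1),(-.9996,-.0277,0))
E
```

```text
clock: 2.95
tool_pos: [0.5745, 0.1044, 0.1108]
orientation: [-64.4, 89.7, 27.8]
force: [0.2, -0.3, 0.1]
opening: 0.0874
t 2.95 p [0.5745 0.1044 0.1108] F [ 0.22 -0.26  0.07] M [ 0.111 -0.027 -0.013] op 0.0874
x [ 0.0047  0.0025 -1.    ] y [-0.9992 -0.0391 -0.0048] q [ 29.5  17.7 -20.    0.  -52.  -27.2]
lin units [ 0.008 -0.107 -0.246] rot units [-0.028  0.054 -0.131]
```

```bash
python3 -m crank '[{"linear":[0,-0.09,-0.13],"rot":[-0.03,0.05,-0.1],"hand":1},{"linear":[0,0,-0.1],"rot":[0,0,0],"hand":1},{"linear":[0,0,0],"rot":[0,0,0],"hand":1},{"linear":[0,0,0],"rot":[0,0,0],"hand":1}]'
python3 - <<'E'
from h import *
o,M=st(); plan(o,M,(.575,.098,.096),(0,0,-1),(-.9996,-.0277,0))
E
```

```text
clock: 3.45
tool_pos: [0.5755, 0.0993, 0.0981]
orientation: [-71.7, 89.8, 20.0]
force: [1.0, -0.2, -0.3]
opening: 0.0872
t 3.45 p [0.5755 0.0993 0.0981] F [ 1.02 -0.24 -0.33] M [ 0.036 -0.044  0.009] op 0.0872
x [ 0.003   0.0011 -1.    ] y [-0.9995 -0.0302 -0.003 ] q [ 29.   18.5 -20.7   0.  -50.6 -27.3]
lin units [-0.008 -0.021 -0.035] rot units [-0.012  0.034 -0.029]
```

Well aligned. Small trim, then close.

```bash
python3 -m crank '[{"linear":[0,-0.02,-0.03],"rot":[0,0.03,-0.02],"hand":1},{"linear":[0,0,0],"rot":[0,0,0],"hand":0.6},{"linear":[0,0,0],"rot":[0,0,0],"hand":0.3},{"linear":[0,0,0],"rot":[0,0,0],"hand":0},{"linear":[0,0,0],"rot":[0,0,0],"hand":0},{"linear":[0,0,0],"rot":[0,0,0],"hand":0},{"linear":[0,0,0],"rot":[0,0,0],"hand":0},{"linear":[0,0,0],"rot":[0,0,0],"hand":0}]'
python3 - <<'E'
from h import *
o,M=st(); plan(o,M,(.575,.098,.096),(0,0,-1),(-.9996,-.0277,0))
E
```

```text
clock: 4.45
tool_pos: [0.5757, 0.098, 0.0966]
orientation: [-32.0, 89.9, 59.6]
force: [0.3, 0.1, -0.8]
opening: 0.0233
t 4.45 p [0.5757 0.098  0.0966] F [ 0.33  0.13 -0.77] M [ 0.015 -0.053  0.038] op 0.0233
x [ 8.0e-04  1.3e-03 -1.0e+00] y [-9.996e-01 -2.830e-02 -8.000e-04] q [ 28.8  18.7 -20.6  -0.1 -50.6 -27.1]
lin units [-0.012 -0.001 -0.01 ] rot units [-0.015  0.009 -0.006]
```

```bash
python3 -m crank '[{"linear":[0,0,0],"rot":[0,0,0],"hand":0},{"linear":[0,0,0],"rot":[0,0,0],"hand":0},{"linear":[0,0,0],"rot":[0,0,0],"hand":0},{"linear":[0,0,0],"rot":[0,0,0],"hand":0}]'
python3 - <<'E'
from h import *
st()
E
```

```text
clock: 4.95
tool_pos: [0.5756, 0.0981, 0.0966]
orientation: [-26.6, 89.9, 65.0]
force: [-0.7, 0.3, 1.2]
opening: 0.0199
t 4.95 p [0.5756 0.0981 0.0966] F [-0.69  0.34  1.22] M [0.12  0.014 0.009] op 0.0199
x [ 6.0e-04  1.3e-03 -1.0e+00] y [-9.996e-01 -2.830e-02 -7.000e-04] q [ 28.8  18.7 -20.7  -0.1 -50.6 -27.1]
```

```bash
python3 -m crank '[{"linear":[0,0,0.2],"rot":[0,0,0],"hand":0},{"linear":[0,0,0.4],"rot":[0,0,0],"hand":0},{"linear":[0,0,0.5],"rot":[0,0,0],"hand":0},{"linear":[0,0,0.4],"rot":[0,0,0],"hand":0},{"linear":[0,0,0],"rot":[0,0,0],"hand":0},{"linear":[0,0,0],"rot":[0,0,0],"hand":0}]'
python3 - <<'E'
from h import *
st()
snap('scene','scene2'); snap('top','top2'); crop('scene2',140,340,90,240,4,'c5')
E
```

```text
clock: 5.7
tool_pos: [0.575, 0.0977, 0.1916]
orientation: [-32.1, 89.9, 59.5]
force: [-1.0, 0.5, -1.3]
opening: 0.0196
t 5.7 p [0.575  0.0977 0.1916] F [-0.99  0.54 -1.28] M [ 0.038 -0.058 -0.039] op 0.0196
x [ 7.0e-04  1.2e-03 -1.0e+00] y [-9.996e-01 -2.830e-02 -7.000e-04] q [ 28.8  13.4 -14.1  -0.  -62.4 -27.2]
```

View pics/c5.png

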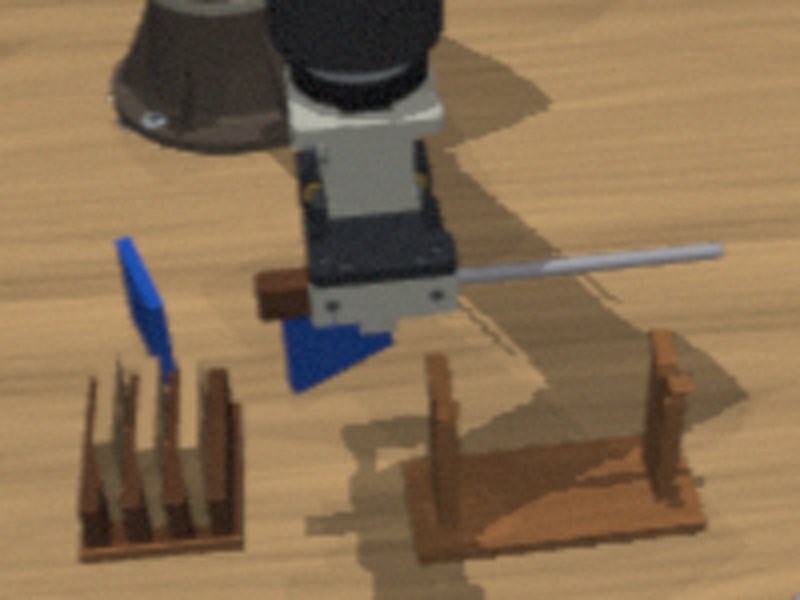

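```bash
cat >> h.py <<'E'
def cloud(s):
    d=s['depth']; v,u=np.mgrid[:384,:512]; K=s['K']
    c=np.stack([(u-K[0,2])/K[0,0]*d,-(v-K[1,2])/K[1,1]*d,-d,np.ones_like(d)],-1)
    P=(c@np.linalg.inv(s['camera_from_world']).T)[...,:3]; P[d==0]=np.nan; return P
def rodfit(tag,x0,y0,y1,zlo,zhi,w=.02):
    s=load(tag);P=cloud(s);I=s['image'].astype(int)
    m=(abs(P[...,0]-x0)<w)&(P[...,1]>y0)&(P[...,1]<y1)&(P[...,2]>zlo)&(P[...,2]<zhi)&(I.min(-1)>85)&(np.ptp(I,axis=-1)<40)
    q=P[m]; print(tag,len(q),'y',q[:,1].min().round(4),q[:,1].max().round(4))
    A=np.polyfit(q[:,1],q[:,0],1);B=np.polyfit(q[:,1],q[:,2],1); print(' x=',A.round(4),' z=',B.round(4),'mean y',q[:,1].mean().round(3), 'std',np.std(q[:,2]-np.polyval(B,q[:,1])).round(4))
    return A,B
E
python3 - <<'E'
from h import *
rodfit('top2',.572,.13,.33,.18,.24); rodfit('scene2',.572,.13,.33,.18,.24)
rodfit('top0',.572,.11,.33,.1,.14); rodfit('scene0',.572,.11,.33,.1,.14)
E
```

```text
Traceback (most recent call last):
  File "h.py", line 34, in rodfit
    q=P[m]; print(tag,len(q),'y',q[:,1].min().round(4),q[:,1].max().round(4))
                                 ~~~~~~~~~~^^
ValueError: zero-size array to reduction operation minimum which has no identity
```

```bash
sed -i 's/&(I.min(-1)>85)&(np.ptp(I,axis=-1)<40)//' h.py; python3 - <<'E'
from h import *
for a in [('top2',.572,.15,.33,.19,.24),('scene2',.572,.15,.33,.19,.24),('top0',.572,.16,.26,.105,.135),('scene0',.572,.16,.26,.105,.135)]:
    try: rodfit(*a)
    except Exception as e: print(a,e)
crop('top2',170,370,100,250,4,'c6')
E
```

```text
('top2', 0.572, 0.15, 0.33, 0.19, 0.24) zero-size array to reduction operation minimum which has no identity
scene2 268 y 0.1501 0.3092
 x= [-0.0297  0.5803]  z= [-2.000e-04  2.143e-01] mean y 0.229 std 0.0025
top0 192 y 0.1609 0.2599
 x= [-0.0245  0.5775]  z= [0.0015 0.1199] mean y 0.209 std 0.002
scene0 143 y 0.1619 0.2596
 x= [-0.0198  0.5787]  z= [-0.0006  0.1197] mean y 0.21 std 0.0025
```

View pics/c6.png

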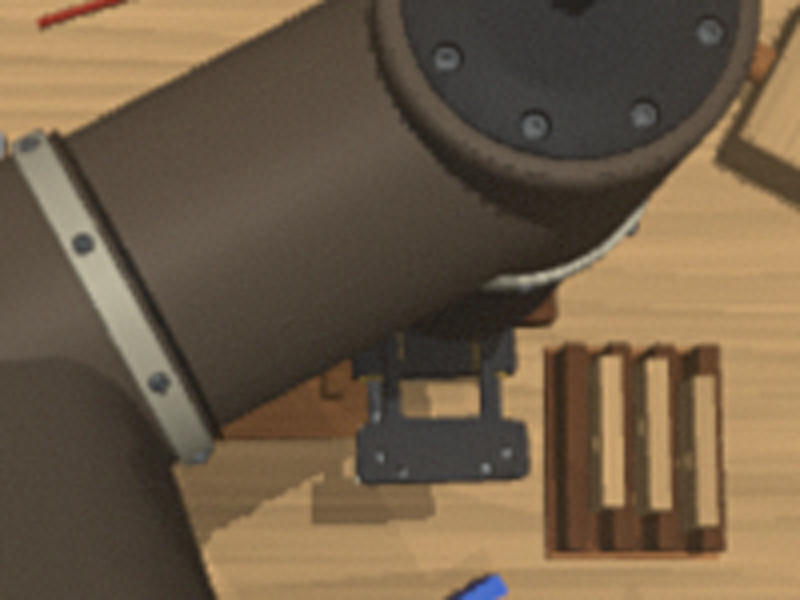

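```bash
python3 - <<'E'
from h import *
crop('top0',304,354,182,242,12,'c7')
E
```

```text
(no output)
```

View pics/c7.png

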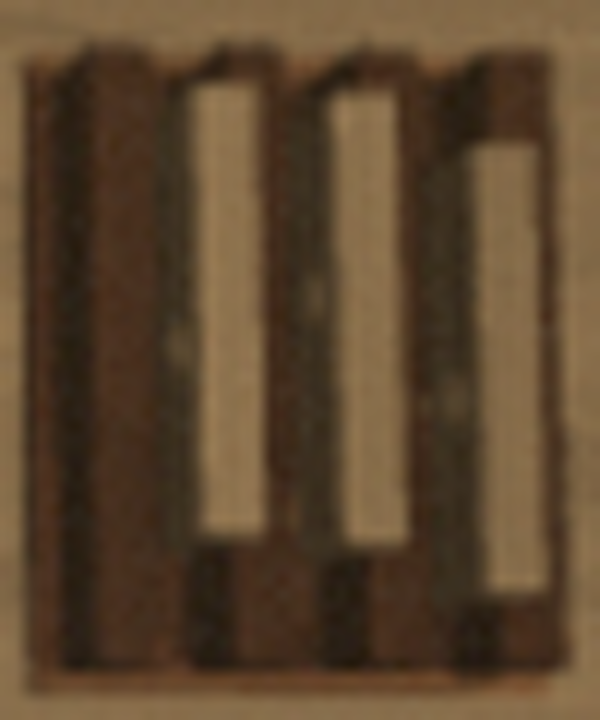

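```bash
python3 - <<'E'
from h import *
s=load('top0')
for c,r,yb in [(180,345,-.030),(315,297,-.058),(455,395,-.0857)]:
    u=304+c/12-.5;v=182+r/12-.5
    for y in (yb+.006,):
        a=world(s,u,v,.5);b=world(s,u,v,1.); t=(y-a[1])/(b[1]-a[1]); print((u,v),(a+t*(b-a)).round(4), atz(s,u,v,.062).round(4))
# board top ends
for c,yb,r0,r1 in [(230,-.030,78,535),(370,-.058,90,545),(510,-.0857,142,592)]:
    print([atz(s,304+c/12-.5,182+r/12-.5,.084).round(4) for r in (r0,r1)])
E
```

```text
(318.5, 210.25) [ 0.5202 -0.024   0.0654] [ 0.5205 -0.0247  0.062 ]
(329.75, 206.25) [ 0.53   -0.052   0.0652] [ 0.5303 -0.0528  0.062 ]
(341.4166666666667, 214.41666666666666) [ 0.5098 -0.0797  0.0665] [ 0.5102 -0.0809  0.062 ]
[array([ 0.5723, -0.0317,  0.084 ]), array([ 0.4804, -0.0291,  0.084 ])]
[array([ 0.5698, -0.06  ,  0.084 ]), array([ 0.4784, -0.057 ,  0.084 ])]
[array([ 0.5592, -0.088 ,  0.084 ]), array([ 0.469 , -0.0846,  0.084 ])]
```

```bash
python3 -m crank '[{"linear":[-0.06,-0.4,0],"rot":[0,0,-0.03],"hand":0},{"linear":[-0.12,-0.74,0],"rot":[0,0,-0.03],"hand":0},{"linear":[-0.12,-0.74,0],"rot":[0,0,-0.03],"hand":0},{"linear":[-0.12,-0.74,0],"rot":[0,0,-0.03],"hand":0},{"linear":[-0.12,-0.74,0],"rot":[0,0,-0.03],"hand":0},{"linear":[-0.12,-0.74,0],"rot":[0,0,-0.03],"hand":0},{"linear":[-0.12,-0.74,0],"rot":[0,0,-0.03],"hand":0},{"linear":[-0.12,-0.74,0],"rot":[0,0,-0.03],"hand":0},{"linear":[-0.12,-0.74,0],"rot":[0,0,-0.03],"hand":0},{"linear":[-0.06,-0.4,0],"rot":[0,0,-0.03],"hand":0},{"linear":[0,-0.2,0],"rot":[0,0,0],"hand":0},{"linear":[0,0,0],"rot":[0,0,0],"hand":0},{"linear":[0,0,0],"rot":[0,0,0],"hand":0}]'
python3 - <<'E'
from h import *
o,M=st(); plan(o,M,(.510,-.345,.0476),(0,0,-1),(-1,0,0))
E
```

```text
clock: 7.42
tool_pos: [0.4969, -0.3363, 0.182]
orientation: [86.4, 89.1, 176.4]
force: [-0.9, 1.7, -0.6]
opening: 0.0199
t 7.42 p [ 0.4969 -0.3363  0.182 ] F [-0.88  1.7  -0.63] M [ 0.01  -0.124 -0.055] op 0.0199
x [-0.0159  0.001  -0.9999] y [-0.9999  0.0012  0.0159] q [-15.3  15.9 -12.2   0.2 -62.8  15.2]
lin units [ 0.219 -0.144 -2.24 ] rot units [-0.011 -0.183  0.014]
```

```bash
python3 -m crank '[{"linear":[0.11,-0.07,-0.4],"rot":[0,-0.09,0],"hand":0},{"linear":[0.11,-0.07,-0.5],"rot":[0,-0.09,0],"hand":0},{"linear":[0,0,-0.5],"rot":[0,0,0],"hand":0},{"linear":[0,0,-0.4],"rot":[0,0,0],"hand":0},{"linear":[0,0,-0.2],"rot":[0,0,0],"hand":0},{"linear":[0,0,0],"rot":[0,0,0],"hand":0},{"linear":[0,0,0],"rot":[0,0,0],"hand":0}]'
python3 - <<'E'
from h import *
o,M=st(); plan(o,M,(.510,-.345,.0476),(0,0,-1),(-1,0,0))
E
```

```text
clock: 8.3
tool_pos: [0.5138, -0.3399, 0.0617]
orientation: [-96.7, 89.7, -6.3]
force: [-0.2, -0.2, -1.8]
opening: 0.0197
t 8.3 p [ 0.5138 -0.3399  0.0617] F [-0.19 -0.23 -1.77] M [ 0.018 -0.077 -0.014] op 0.0197
x [ 5.e-03 -6.e-04 -1.e+00] y [-1.     -0.0073 -0.005 ] q [-15.4  23.5 -18.6  -0.1 -47.6  15.8]
lin units [-0.064 -0.085 -0.235] rot units [ 0.007  0.058 -0.084]
```

```bash
python3 -m crank '[{"linear":[-0.06,-0.05,-0.12],"rot":[0,0.05,-0.08],"hand":0},{"linear":[0,0,-0.1],"rot":[0,0,0],"hand":0},{"linear":[0,0,0],"rot":[0,0,0],"hand":0},{"linear":[0,0,0],"rot":[0,0,0],"hand":0}]'
python3 - <<'E'
from h import *
o,M=st(); plan(o,M,(.510,-.345,.0476),(0,0,-1),(-1,0,0))
snap('scene','scene3'); snap('top','top3'); crop('scene3',80,280,100,240,4,'c8');crop('top3',290,490,140,290,4,'c9')
try: rodfit('scene3',.51,-.30,-.15,.05,.09)
except Exception as e: print(e)
E
```

```text
clock: 8.8
tool_pos: [0.511, -0.3436, 0.0496]
orientation: [-115.6, 89.8, -25.7]
force: [-0.2, 0.4, -1.2]
opening: 0.0196
t 8.8 p [ 0.511  -0.3436  0.0496] F [-0.19  0.35 -1.23] M [ 0.018 -0.005 -0.03 ] op 0.0196
x [ 0.0034 -0.0016 -1.    ] y [-1.0e+00  2.0e-04 -3.4e-03] q [-15.7  24.3 -19.3   0.1 -46.2  15.7]
lin units [-0.016 -0.023 -0.033] rot units [0.019 0.039 0.003]
scene3 212 y -0.2991 -0.1502
 x= [0.0023 0.5143]  z= [-0.0022  0.0719] mean y -0.225 std 0.0026
```

View pics/c8.png

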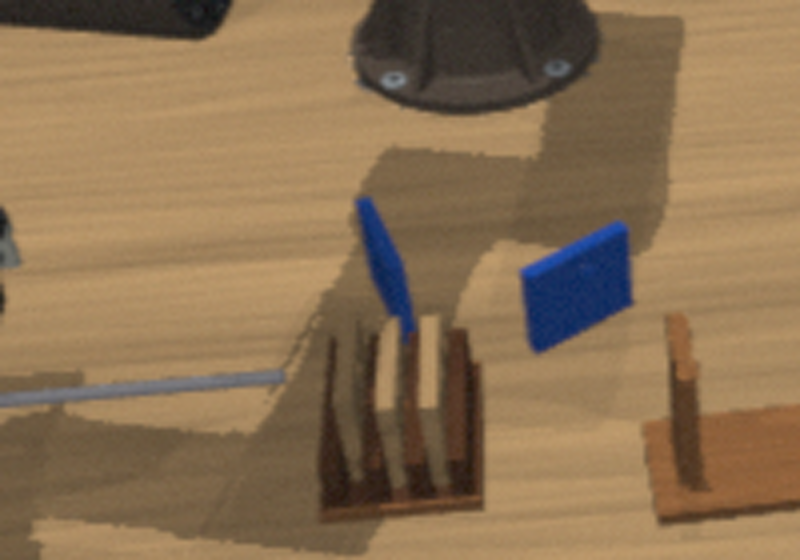

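View pics/c9.png

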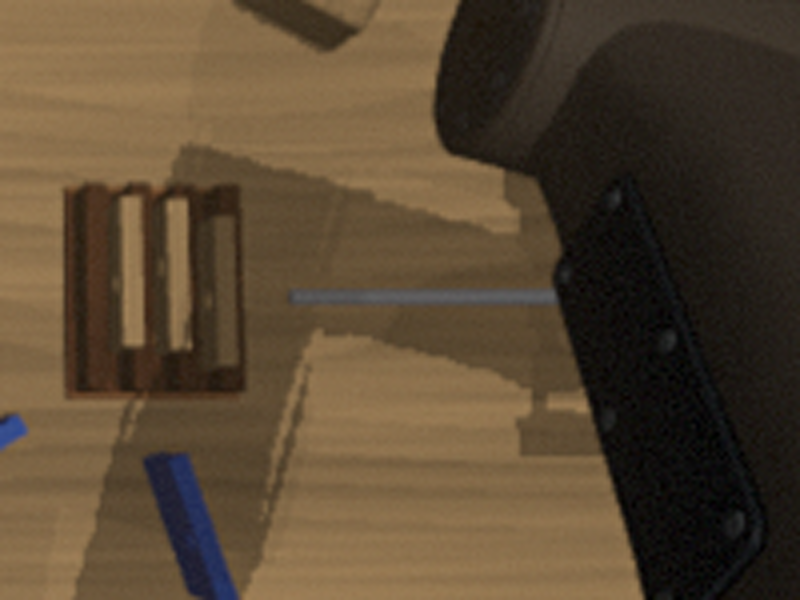

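```bash
python3 - <<'E'
from h import *
s=load('top3')
print([atz(s,290+c/4-.5,140+r/4-.5,.068).round(4) for c,r in((292,297),(420,297),(540,297))])
a=load('top3');print(atz(a,290+208/4-.5,140+300/4-.5,.065).round(4))
A,B=rodfit('top3',.51,-.25,-.15,.05,.09); rodfit('top3',.51,-.25,-.1,.05,.09,.012)
o,M=st()
E
```

```text
[array([ 0.5112, -0.1312,  0.068 ]), array([ 0.5111, -0.21  ,  0.068 ]), array([ 0.511 , -0.2843,  0.068 ])]
[ 0.5097 -0.0803  0.065 ]
top3 165 y -0.2499 -0.1501
 x= [0.0012 0.5115]  z= [-0.0055  0.0725] mean y -0.2 std 0.0017
top3 206 y -0.2499 -0.1022
 x= [-0.0052  0.5102]  z= [-0.0507  0.0632] mean y -0.186 std 0.0039
t 8.9 p [ 0.511  -0.3436  0.0496] F [-0.25 -0.78 -1.65] M [ 0.07   0.029 -0.032] op 0.0197
x [ 0.0035 -0.0016 -1.    ] y [-1.0e+00  2.0e-04 -3.5e-03] q [-15.7  24.3 -19.3   0.  -46.2  15.7]
```

```bash
python3 -m crank '[{"linear":[-0.02,0.15,-0.034],"rot":[0,0.03,0],"hand":0},{"linear":[0,0.15,0],"rot":[0,0,0],"hand":0},{"linear":[0,0.1,0],"rot":[0,0,0],"hand":0},{"linear":[0,0.05,0],"rot":[0,0,0],"hand":0},{"linear":[0,0,0],"rot":[0,0,0],"hand":0}]'
python3 - <<'E'
from h import *
o,M=st(); print('tip y',o['tool_pos'][1]+.2125); plan(o,M,(.510,-.308,.0476),(0,0,-1),(-1,0,0))
E
```

```text
clock: 9.52
tool_pos: [0.5098, -0.3141, 0.0478]
orientation: [-148.8, 89.9, -58.8]
force: [-0.9, -0.2, -0.7]
opening: 0.0197
t 9.53 p [ 0.5098 -0.3141  0.0478] F [-0.93 -0.18 -0.71] M [ 0.056 -0.079  0.009] op 0.0197
x [ 0.001  -0.0017 -1.    ] y [-1.e+00 -7.e-04 -1.e-03] q [-12.9  23.2 -21.5   0.1 -45.2  12.9]
tip y -0.10159357495024293
lin units [ 0.003  0.102 -0.003] rot units [ 0.019  0.012 -0.008]
```

```bash
f(){ python3 - <<'E'
from h import *
o,M=st(); print('tip y',o['tool_pos'][1]+.2125)
E
}
python3 -m crank '[{"linear":[0,0.05,0],"rot":[0,0,0],"hand":0},{"linear":[0,0.05,0],"rot":[0,0,0],"hand":0},{"linear":[0,0.04,0],"rot":[0,0,0],"hand":0}]';f
python3 -m crank '[{"linear":[0,0.04,0],"rot":[0,0,0],"hand":0},{"linear":[0,0.04,0],"rot":[0,0,0],"hand":0}]';f
```

```text
clock: 9.9
tool_pos: [0.5099, -0.3056, 0.0478]
orientation: [-146.5, 89.9, -56.5]
force: [0.0, -0.5, -0.6]
opening: 0.0192
t 9.9 p [ 0.5099 -0.3056  0.0478] F [ 0.05 -0.52 -0.63] M [ 0.028 -0.006  0.019] op 0.0192
x [ 0.0012 -0.0018 -1.    ] y [-1.0e+00 -1.0e-04 -1.2e-03] q [-12.1  22.9 -22.1   0.1 -44.9  12. ]
tip y -0.09308133956385287
clock: 10.15
tool_pos: [0.5099, -0.3005, 0.0478]
orientation: [-145.6, 89.9, -55.6]
force: [-0.3, -0.6, -0.7]
opening: 0.0202
t 10.15 p [ 0.5099 -0.3005  0.0478] F [-0.26 -0.63 -0.67] M [ 0.035 -0.016 -0.014] op 0.0202
x [ 0.0012 -0.0018 -1.    ] y [-1.0e+00  1.0e-04 -1.2e-03] q [-11.5  22.6 -22.5   0.1 -44.8  11.5]
tip y -0.08802006156163913
```

```bash
f(){ python3 - <<'E'
from h import *
o,M=st(); print('tip y',o['tool_pos'][1]+.2125)
E
}
python3 -m crank '[{"linear":[0,0.05,0],"rot":[0,0,0],"hand":0},{"linear":[0,0.05,0],"rot":[0,0,0],"hand":0}]';f
python3 -m crank '[{"linear":[0,0.04,0],"rot":[0,0,0],"hand":0},{"linear":[0,0.04,0],"rot":[0,0,0],"hand":0},{"linear":[0,0,0],"rot":[0,0,0],"hand":0}]';f
python3 - <<'E'
from h import *
snap('scene','scene4'); snap('top','top4'); crop('scene4',140,240,160,240,7,'c10');crop('top4',295,395,170,250,7,'c11')
E
```

```text
clock: 10.4
tool_pos: [0.5098, -0.2942, 0.0477]
orientation: [-147.5, 89.9, -57.5]
force: [0.1, 0.5, -0.3]
opening: 0.0202
t 10.4 p [ 0.5098 -0.2942  0.0477] F [ 0.1   0.54 -0.35] M [ 0.033 -0.055  0.007] op 0.0202
x [ 0.0011 -0.0018 -1.    ] y [-1.0e+00  2.0e-04 -1.1e-03] q [-10.9  22.4 -22.9   0.1 -44.6  10.8]
tip y -0.08166169841667617
clock: 10.78
tool_pos: [0.5099, -0.2887, 0.0478]
orientation: [-145.4, 89.9, -55.4]
force: [0.2, 0.3, -1.7]
opening: 0.0194
t 10.78 p [ 0.5099 -0.2887  0.0478] F [ 0.16  0.32 -1.68] M [ 0.04  -0.068 -0.003] op 0.0194
x [ 0.0012 -0.0018 -1.    ] y [-1.0e+00 -3.0e-04 -1.2e-03] q [-10.4  22.2 -23.2   0.1 -44.5  10.3]
tip y -0.07622606658042655
```

View pics/c10.png

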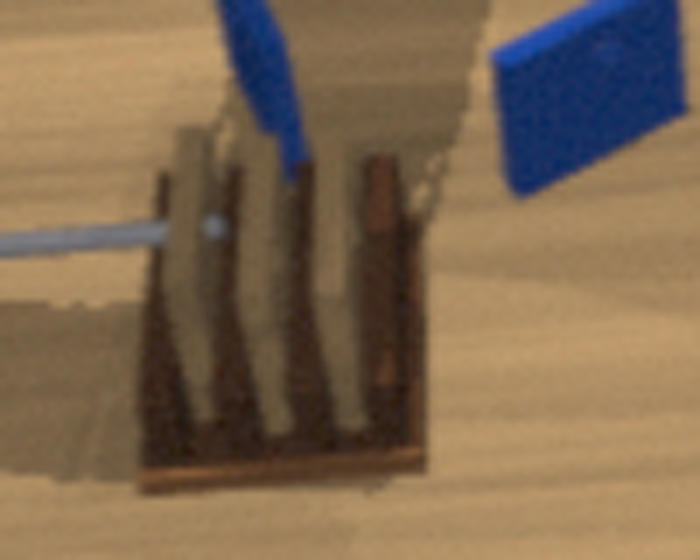

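View pics/c11.png

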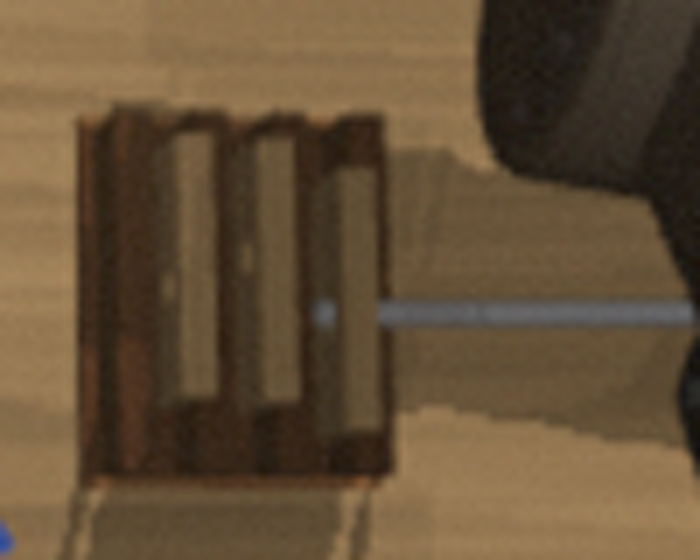

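```bash
python3 -m crank '[{"linear":[0.05,0,0],"rot":[0,0,0],"hand":0},{"linear":[0.07,0,0],"rot":[0,0,0],"hand":0},{"linear":[0.07,0,0],"rot":[0,0,0],"hand":0},{"linear":[0.07,0,0],"rot":[0,0,0],"hand":0},{"linear":[0.06,0,0],"rot":[0,0,0],"hand":0},{"linear":[0,0,0],"rot":[0,0,0],"hand":0},{"linear":[0,0,0],"rot":[0,0,0],"hand":0}]'
python3 - <<'E'
from h import *
o,M=st(); print('tip y',o['tool_pos'][1]+.2125); plan(o,M,(.530,-.2887,.0476),(0,0,-1),(-1,0,0))
snap('top','top5'); crop('top5',295,395,170,250,7,'c12')
E
```

```text
clock: 11.75
tool_pos: [0.5307, -0.2891, 0.0476]
orientation: [-151.0, 89.9, -61.0]
force: [-0.6, 0.2, -1.5]
opening: 0.0195
t 11.75 p [ 0.5307 -0.2891  0.0476] F [-0.62  0.15 -1.52] M [ 0.017  0.007 -0.002] op 0.0195
x [ 0.001  -0.0018 -1.    ] y [-1.e+00  1.e-04 -1.e-03] q [-10.   23.6 -20.8   0.1 -45.5   9.9]
tip y -0.07664272708008693
lin units [-0.011  0.007  0.   ] rot units [0.021 0.012 0.001]
```

View pics/c12.png

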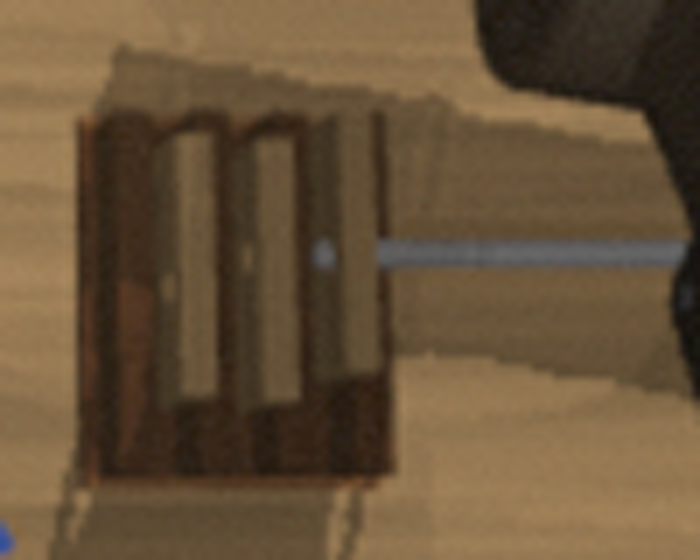

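```bash
f(){ python3 - <<'E'
from h import *
o,M=st(); print('tip y',o['tool_pos'][1]+.2125)
E
}
python3 -m crank '[{"linear":[0,0.06,0],"rot":[0,0,0],"hand":0},{"linear":[0,0.06,0],"rot":[0,0,0],"hand":0},{"linear":[0,0.05,0],"rot":[0,0,0],"hand":0}]';f
python3 -m crank '[{"linear":[0,0.05,0],"rot":[0,0,0],"hand":0},{"linear":[0,0.04,0],"rot":[0,0,0],"hand":0}]';f
python3 -m crank '[{"linear":[0,0.04,0],"rot":[0,0,0],"hand":0},{"linear":[0,0.04,0],"rot":[0,0,0],"hand":0}]';f
```

```text
clock: 12.18
tool_pos: [0.5304, -0.2784, 0.0477]
orientation: [-148.0, 89.9, -58.0]
force: [-0.5, -0.0, -1.1]
opening: 0.0198
t 12.18 p [ 0.5304 -0.2784  0.0477] F [-0.45 -0.05 -1.08] M [ 0.048 -0.026  0.01 ] op 0.0198
x [ 0.0011 -0.0018 -1.    ] y [-1.0e+00  5.0e-04 -1.1e-03] q [ -9.   23.2 -21.5   0.1 -45.2   8.8]
tip y -0.06587236560934898
clock: 12.42
tool_pos: [0.5304, -0.2724, 0.0478]
orientation: [-145.6, 89.9, -55.6]
force: [-0.2, 0.6, -0.5]
opening: 0.0199
t 12.43 p [ 0.5304 -0.2724  0.0478] F [-0.17  0.64 -0.49] M [ 0.027 -0.036  0.005] op 0.0199
x [ 0.0012 -0.0018 -1.    ] y [-1.0e+00  2.0e-04 -1.2e-03] q [ -8.4  23.  -21.9   0.1 -45.    8.3]
tip y -0.059893365914534674
clock: 12.68
tool_pos: [0.5305, -0.2672, 0.0478]
orientation: [-145.4, 89.9, -55.4]
force: [-0.1, 0.9, -1.2]
opening: 0.0197
t 12.68 p [ 0.5305 -0.2672  0.0478] F [-0.12  0.91 -1.23] M [ 0.027 -0.043  0.05 ] op 0.0197
x [ 0.0013 -0.0018 -1.    ] y [-1.0e+00  1.0e-04 -1.3e-03] q [ -7.8  22.8 -22.2   0.1 -44.9   7.7]
tip y -0.05473190273514808
```

```bash

python3 -m crank '[{"linear":[0,0.05,0],"rot":[0,0,0],"hand":0},{"linear":[0,0.05,0],"rot":[0,0,0],"hand":0},{"linear":[0,0.03,0],"rot":[0,0,0],"hand":0},{"linear":[0,0,0],"rot":[0,0,0],"hand":0}]'
python3 - <<'E'
from h import *
o,M=st(); print('tip y',o['tool_pos'][1]+.2125)
snap('scene','scene6');snap('top','top6'); crop('top6',295,395,170,250,7,'c13'); crop('scene6',140,240,160,240,7,'c14')
E
```

```text
clock: 13.18
tool_pos: [0.5305, -0.2587, 0.0478]
orientation: [-146.3, 89.9, -56.3]
force: [0.4, -0.7, -0.3]
opening: 0.0197
t 13.18 p [ 0.5305 -0.2587  0.0478] F [ 0.41 -0.7  -0.35] M [ 0.078 -0.039 -0.021] op 0.0197
x [ 0.0012 -0.0018 -1.    ] y [-1.0e+00 -2.0e-04 -1.2e-03] q [ -7.   22.5 -22.7   0.1 -44.7   6.9]
tip y -0.04620319941271392
```

View pics/c13.png

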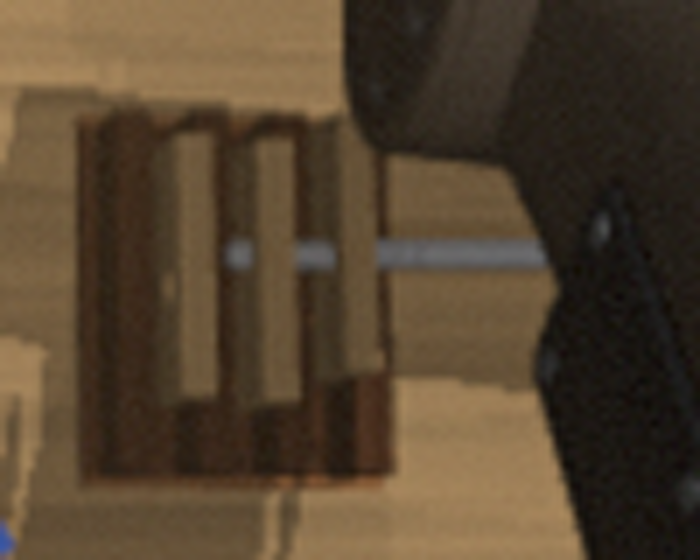

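View pics/c14.png

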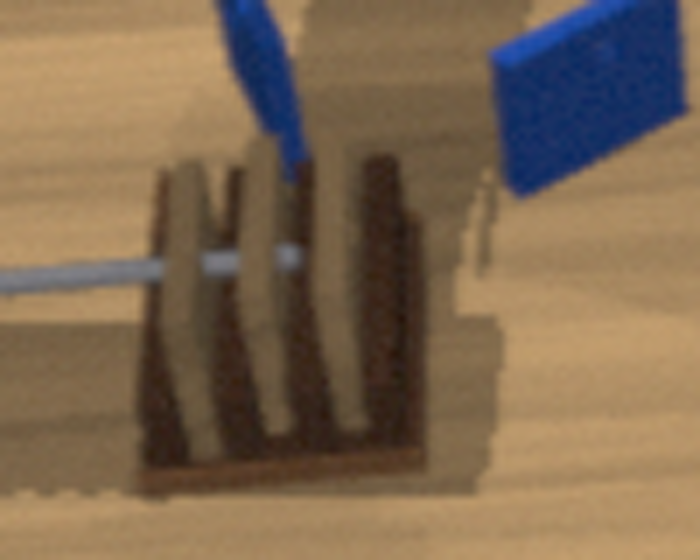

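```bash
python3 -m crank '[{"linear":[-0.06,0,0],"rot":[0,0,0],"hand":0},{"linear":[-0.06,0,0],"rot":[0,0,0],"hand":0},{"linear":[-0.055,0,0],"rot":[0,0,0],"hand":0},{"linear":[0,0,0],"rot":[0,0,0],"hand":0},{"linear":[0,0,0],"rot":[0,0,0],"hand":0}]'
python3 - <<'E'
from h import *
o,M=st(); print('tip y',o['tool_pos'][1]+.2125); plan(o,M,(.520,-.2587,.0476),(0,0,-1),(-1,0,0))
snap('top','top7'); crop('top7',295,395,170,250,7,'c15')
E
```

```text
clock: 13.9
tool_pos: [0.519, -0.2591, 0.0479]
orientation: [-142.5, 89.9, -52.5]
force: [-0.8, -0.4, -1.1]
opening: 0.0195
t 13.9 p [ 0.519  -0.2591  0.0479] F [-0.77 -0.37 -1.07] M [ 0.04  -0.056 -0.011] op 0.0195
x [ 0.0014 -0.0018 -1.    ] y [-1.0e+00  6.0e-04 -1.4e-03] q [ -7.2  21.7 -24.    0.1 -44.2   7. ]
tip y -0.04663016703916931
lin units [ 0.016  0.007 -0.005] rot units [0.021 0.016 0.007]
```

View pics/c15.png

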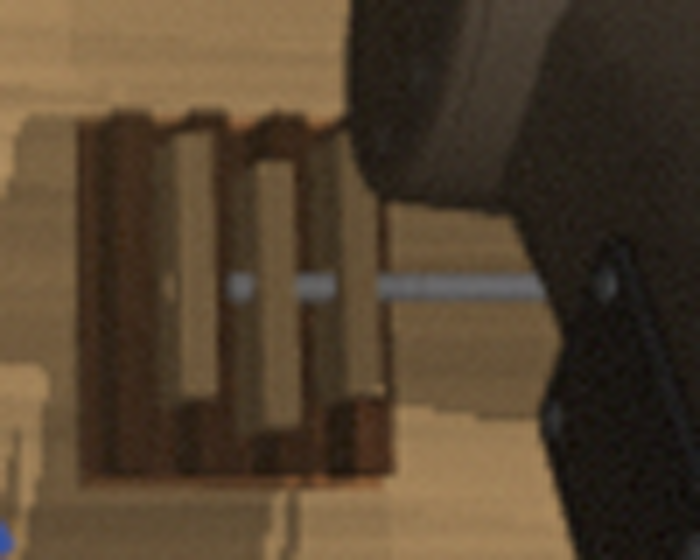

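Rod (row 286) lines up with the third hole glint (168,286). Advancing.

```bash
f(){ python3 - <<'E'
from h import *
o,M=st(); print('tip y',o['tool_pos'][1]+.2125)
E
}
python3 -m crank '[{"linear":[0.003,0.06,0],"rot":[0,0,0],"hand":0},{"linear":[0.003,0.06,0],"rot":[0,0,0],"hand":0},{"linear":[0,0.04,0],"rot":[0,0,0],"hand":0}]';f
python3 -m crank '[{"linear":[0,0.05,0],"rot":[0,0,0],"hand":0},{"linear":[0,0.04,0],"rot":[0,0,0],"hand":0}]';f
python3 -m crank '[{"linear":[0,0.04,0],"rot":[0,0,0],"hand":0},{"linear":[0,0.04,0],"rot":[0,0,0],"hand":0}]';f
python3 -m crank '[{"linear":[0,0.05,0],"rot":[0,0,0],"hand":0},{"linear":[0,0.05,0],"rot":[0,0,0],"hand":0}]';f
```

```text
clock: 14.32
tool_pos: [0.5196, -0.2489, 0.0478]
orientation: [-142.9, 89.9, -53.0]
force: [-0.4, -0.1, -0.6]
opening: 0.0199
t 14.32 p [ 0.5196 -0.2489  0.0478] F [-0.44 -0.11 -0.61] M [ 0.006 -0.051 -0.032] op 0.0199
x [ 0.0014 -0.0018 -1.    ] y [-1.0e+00  7.0e-04 -1.4e-03] q [ -6.1  21.4 -24.5   0.1 -44.    5.9]
tip y -0.03640618989720246
clock: 14.58
tool_pos: [0.5196, -0.243, 0.0478]
orientation: [-145.5, 89.9, -55.5]
force: [-0.4, -0.3, -1.2]
opening: 0.0195
t 14.57 p [ 0.5196 -0.243   0.0478] F [-0.44 -0.31 -1.24] M [ 0.058 -0.018  0.034] op 0.0195
x [ 0.0013 -0.0018 -1.    ] y [-1.0e+00  4.0e-04 -1.3e-03] q [ -5.5  21.2 -24.9   0.1 -43.8   5.3]
tip y -0.03047971956044887
clock: 14.82
tool_pos: [0.5196, -0.2378, 0.0478]
orientation: [-144.3, 89.9, -54.3]
force: [-0.2, 0.5, -0.1]
opening: 0.0198
t 14.82 p [ 0.5196 -0.2378  0.0478] F [-0.19  0.51 -0.07] M [ 0.048 -0.048 -0.034] op 0.0198
x [ 0.0013 -0.0018 -1.    ] y [-1.0e+00  3.0e-04 -1.3e-03] q [ -4.9  21.1 -25.1   0.1 -43.7   4.8]
tip y -0.025282552086137916
clock: 15.08
tool_pos: [0.5196, -0.2314, 0.0478]
orientation: [-144.5, 89.9, -54.5]
force: [-0.3, 0.0, -0.7]
opening: 0.0199
t 15.07 p [ 0.5196 -0.2314  0.0478] F [-0.27  0.03 -0.75] M [ 0.072 -0.08  -0.018] op 0.0199
x [ 0.0013 -0.0018 -1.    ] y [-1.0e+00  4.0e-04 -1.3e-03] q [ -4.2  20.9 -25.5   0.1 -43.6   4.1]
tip y -0.01894157051182571
```

```bash
python3 -m crank '[{"linear":[0,0.08,0],"rot":[0,0,0],"hand":0},{"linear":[0,0.12,0],"rot":[0,0,0],"hand":0},{"linear":[0,0.12,0],"rot":[0,0,0],"hand":0},{"linear":[0,0.12,0],"rot":[0,0,0],"hand":0},{"linear":[0,0.12,0],"rot":[0,0,0],"hand":0},{"linear":[0,0.12,0],"rot":[0,0,0],"hand":0}]'
python3 -m crank '[{"linear":[0,0.12,0],"rot":[0,0,0],"hand":0},{"linear":[0,0.12,0],"rot":[0,0,0],"hand":0},{"linear":[0,0.1,0],"rot":[0,0,0],"hand":0},{"linear":[0,0.05,0],"rot":[0,0,0],"hand":0},{"linear":[0,0,0],"rot":[0,0,0],"hand":0}]'
python3 - <<'E'
from h import *
o,M=st(); print('tip y',o['tool_pos'][1]+.2125)
snap('scene','scene8');snap('top','top8'); crop('scene8',100,260,130,250,5,'c16'); crop('top8',255,415,150,270,5,'c17')
E
```

```text
clock: 15.82
tool_pos: [0.5196, -0.1877, 0.0479]
orientation: [-140.8, 89.9, -50.8]
force: [0.7, -0.4, -1.7]
opening: 0.0198
clock: 16.45
tool_pos: [0.5197, -0.1621, 0.048]
orientation: [-138.6, 89.9, -48.6]
force: [-0.5, -0.1, -1.8]
opening: 0.0198
t 16.45 p [ 0.5197 -0.1621  0.048 ] F [-0.47 -0.14 -1.82] M [ 0.007 -0.087  0.002] op 0.0198
x [ 0.0016 -0.0018 -1.    ] y [-1.0e+00 -5.0e-04 -1.6e-03] q [  3.4  19.  -28.6   0.2 -42.4  -3.5]
tip y 0.05040755186413565
```

View pics/c16.png

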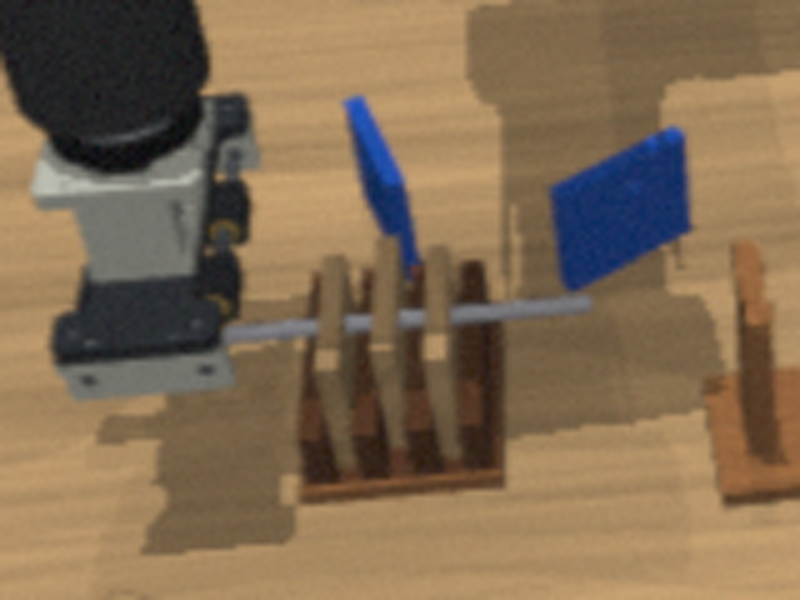

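View pics/c17.png

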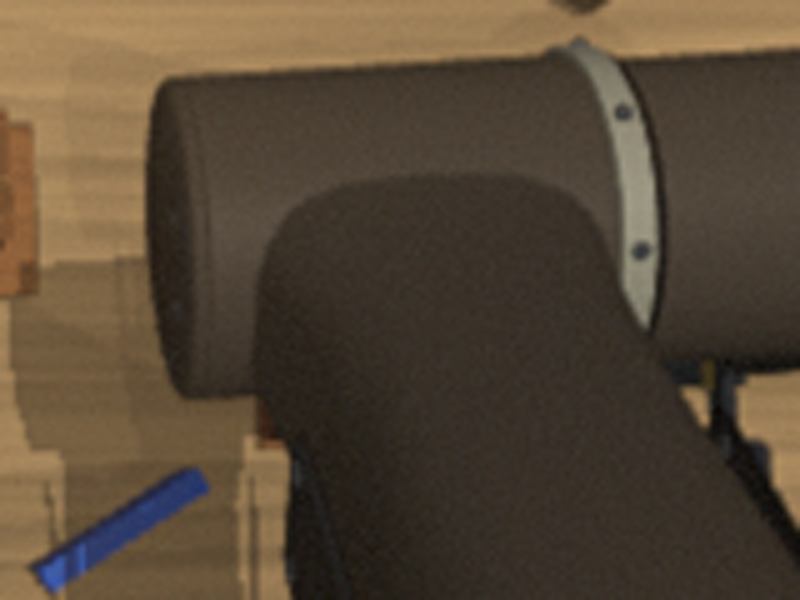

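```bash
python3 -m crank '[{"linear":[0,0,0.05],"rot":[0,0,0],"hand":0},{"linear":[0,0,0.1],"rot":[0,0,0],"hand":0},{"linear":[0,0,0.12],"rot":[0,0,0],"hand":0},{"linear":[0,0,0.1],"rot":[0,0,0],"hand":0},{"linear":[0,0,0.05],"rot":[0,0,0],"hand":0},{"linear":[0,0,0],"rot":[0,0,0],"hand":0}]'
python3 - <<'E'
from h import *
o,M=st()
snap('scene','scene9'); crop('scene9',100,260,130,250,5,'c18')
for a in [(-.14,-.10),(-.0,.045),(-.14,.045)]:
  try: rodfit('scene9',.52,a[0],a[1],.085,.12,.012)
  except Exception as e: print(e)
E
```

```text
clock: 17.3
tool_pos: [0.5193, -0.1629, 0.075]
orientation: [-141.9, 89.9, -51.9]
force: [0.7, -0.6, -3.1]
opening: 0.0199
t 17.3 p [ 0.5193 -0.1629  0.075 ] F [ 0.73 -0.64 -3.09] M [-0.084 -0.043  0.035] op 0.0199
x [ 0.0014 -0.0018 -1.    ] y [-1.0e+00  8.0e-04 -1.4e-03] q [  3.3  16.9 -27.1   0.1 -46.   -3.4]
scene9 56 y -0.1388 -0.1012
 x= [0.0131 0.5233]  z= [-0.0094  0.0965] mean y -0.12 std 0.0024
scene9 63 y 0.0011 0.0444
 x= [-0.0009  0.522 ]  z= [-0.0093  0.0971] mean y 0.023 std 0.0025
scene9 302 y -0.1388 0.0444
 x= [0.0017 0.5216]  z= [-0.0185  0.1006] mean y -0.049 std 0.0068
```

View pics/c18.png

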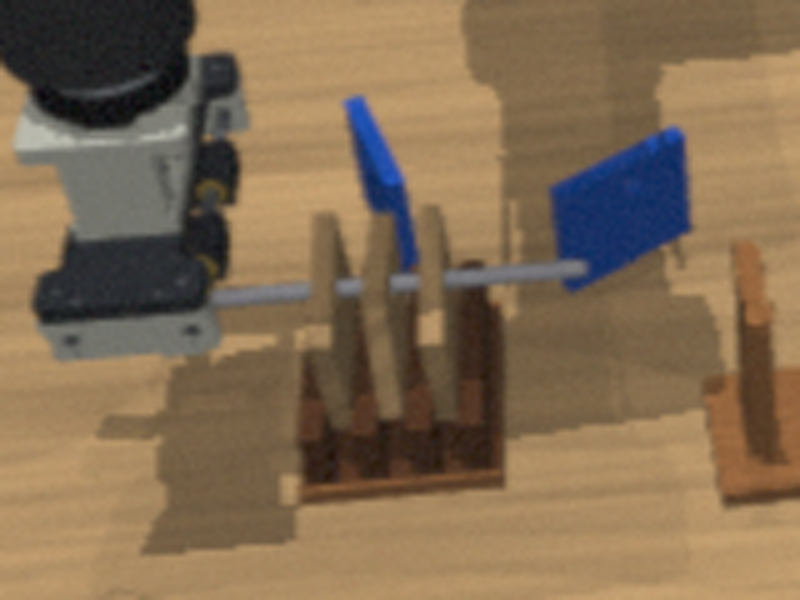

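```bash
python3 -m crank '[{"linear":[0,0,0.1],"rot":[0,0,0],"hand":0},{"linear":[0,0,0.2],"rot":[0,0,0],"hand":0},{"linear":[0,0,0.25],"rot":[0,0,0],"hand":0},{"linear":[0,0,0.25],"rot":[0,0,0],"hand":0},{"linear":[0,0,0.25],"rot":[0,0,0],"hand":0},{"linear":[0,0,0.25],"rot":[0,0,0],"hand":0},{"linear":[0,0,0.25],"rot":[0,0,0],"hand":0},{"linear":[0,0,0.2],"rot":[0,0,0],"hand":0},{"linear":[0,0,0.15],"rot":[0,0,0],"hand":0},{"linear":[0,0,0.1],"rot":[0,0,0],"hand":0},{"linear":[0,0,0],"rot":[0,0,0],"hand":0}]'
python3 - <<'E'
from h import *
o,M=st(); plan(o,M,(.5756,.098,.2),(0,0,-1),(-.9996,-.0283,0))
snap('scene','scene10'); crop('scene10',100,260,80,200,5,'c19')
for a in [(-.14,-.10),(-.0,.045)]:
  try: rodfit('scene10',.52,a[0],a[1],.2,.24,.012)
  except Exception as e: print(e)
E
```

```text
clock: 18.73
tool_pos: [0.519, -0.1628, 0.2041]
orientation: [-128.1, 89.8, -38.2]
force: [0.8, -0.2, -3.0]
opening: 0.02
t 18.73 p [ 0.519  -0.1628  0.2041] F [ 0.77 -0.17 -3.03] M [-0.181 -0.036 -0.025] op 0.02
x [ 0.0022 -0.0017 -1.    ] y [-1.0e+00  7.0e-04 -2.2e-03] q [  3.3   9.1 -18.    0.1 -62.8  -3.4]
lin units [ 0.943  4.347 -0.069] rot units [0.019 0.025 0.333]
scene10 67 y -0.1388 -0.1013
 x= [-0.024  0.519]  z= [-0.004   0.2258] mean y -0.12 std 0.0028
scene10 75 y 0.0007 0.0449
 x= [0.0019 0.5219]  z= [-0.0148  0.226 ] mean y 0.022 std 0.0028
```

View pics/c19.png

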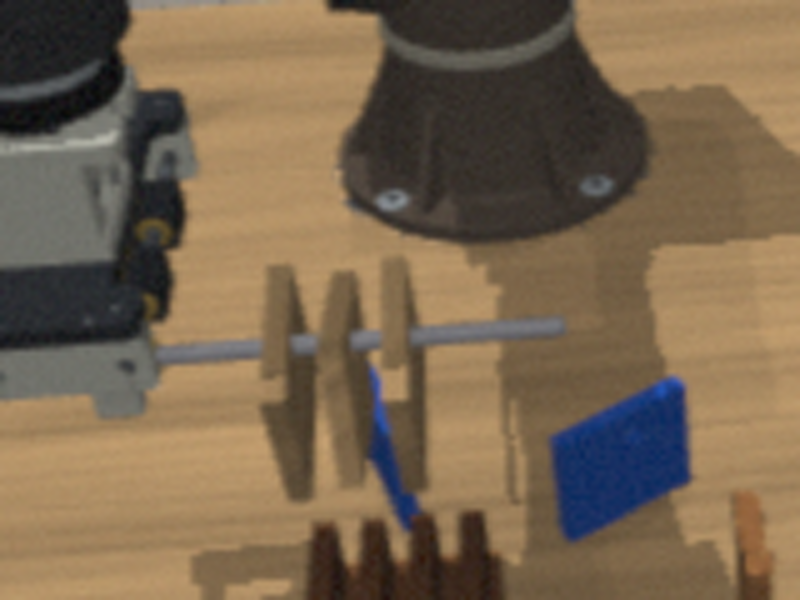

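```bash
python3 -m crank '[{"linear":[0.02,0.08,0.03],"rot":[0,0,0],"hand":0},{"linear":[0.04,0.16,0.03],"rot":[0,0,0.02],"hand":0},{"linear":[0.06,0.24,0.02],"rot":[0,0,0.02],"hand":0},{"linear":[0.06,0.28,0.02],"rot":[0,0,0.02],"hand":0},{"linear":[0.06,0.28,0],"rot":[0,0,0.02],"hand":0},{"linear":[0.06,0.28,0],"rot":[0,0,0.02],"hand":0},{"linear":[0.06,0.28,0],"rot":[0,0,0.02],"hand":0},{"linear":[0.06,0.28,0],"rot":[0,0,0.02],"hand":0},{"linear":[0.06,0.28,0],"rot":[0,0,0.02],"hand":0},{"linear":[0.06,0.28,0],"rot":[0,0,0.02],"hand":0},{"linear":[0.06,0.28,0],"rot":[0,0,0.02],"hand":0},{"linear":[0.06,0.28,0],"rot":[0,0,0.02],"hand":0},{"linear":[0.06,0.28,0],"rot":[0,0,0.02],"hand":0},{"linear":[0.06,0.28,0],"rot":[0,0,0.02],"hand":0},{"linear":[0.05,0.22,0],"rot":[0,0,0.02],"hand":0},{"linear":[0.03,0.14,0],"rot":[0,0,0],"hand":0},{"linear":[0,0.06,0],"rot":[0,0,0],"hand":0},{"linear":[0,0,0],"rot":[0,0,0],"hand":0}]'
python3 - <<'E'
from h import *
o,M=st(); plan(o,M,(.5756,.098,.2),(0,0,-1),(-.9996,-.0283,0))
E
```

```text
clock: 21.02
tool_pos: [0.5731, 0.0943, 0.2082]
orientation: [138.7, 89.9, -129.7]
force: [0.8, 0.0, -2.5]
opening: 0.0199
t 21.02 p [0.5731 0.0943 0.2082] F [ 0.84  0.04 -2.45] M [-0.197  0.033  0.024] op 0.0199
x [-0.0016 -0.002  -1.    ] y [-0.9996 -0.0266  0.0017] q [ 28.7  12.5 -13.    0.1 -64.6 -27.2]
lin units [ 0.041  0.062 -0.137] rot units [ 0.022 -0.019  0.02 ]
```

```bash
python3 -m crank '[{"linear":[0.04,0.06,0],"rot":[0.02,-0.02,0.02],"hand":0},{"linear":[0,0,-0.1],"rot":[0,0,0],"hand":0},{"linear":[0,0,0],"rot":[0,0,0],"hand":0},{"linear":[0,0,0],"rot":[0,0,0],"hand":0}]'
python3 - <<'E'
from h import *
o,M=st(); plan(o,M,(.5756,.098,.0966),(0,0,-1),(-.9996,-.0283,0))
snap('scene','scene11'); crop('scene11',170,350,80,230,4,'c20')
for a in [(.14,.16),(.27,.31)]:
  try: rodfit('scene11',.57,a[0],a[1],.2,.24,.012)
  except Exception as e: print(e)
E
```

```text
clock: 21.52
tool_pos: [0.5755, 0.097, 0.2018]
orientation: [-172.8, 90.0, -81.2]
force: [0.3, -0.7, -3.1]
opening: 0.02
t 21.52 p [0.5755 0.097  0.2018] F [ 0.26 -0.67 -3.13] M [-0.11  -0.031 -0.007] op 0.02
x [ 0.e+00 -2.e-04 -1.e+00] y [-0.9996 -0.027  -0.    ] q [ 28.8  13.  -13.3   0.  -63.7 -27.2]
lin units [ 0.002  0.017 -1.753] rot units [0.002 0.    0.014]
scene11 24 y 0.1477 0.16
 x= [-0.0018  0.5771]  z= [-0.0724  0.2355] mean y 0.154 std 0.0026
scene11 64 y 0.27 0.31
 x= [-0.0252  0.5797]  z= [-0.011   0.2271] mean y 0.29 std 0.0026
```

View pics/c20.png

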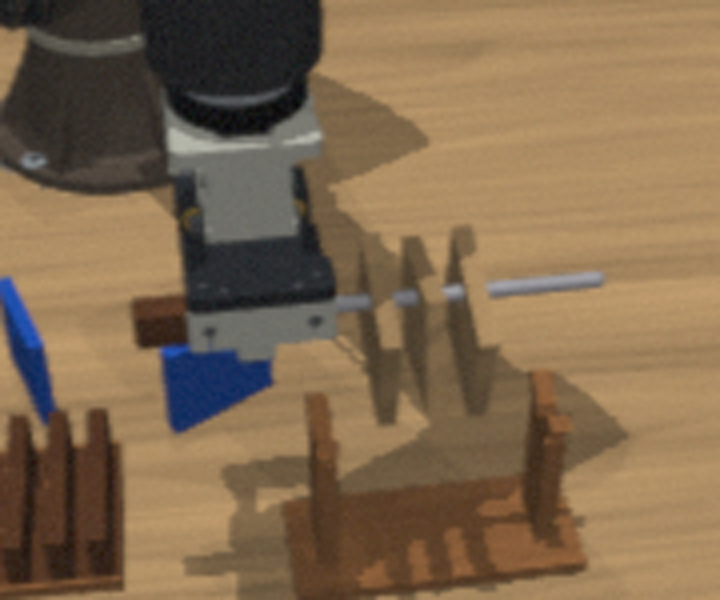

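```bash
python3 -m crank '[{"linear":[0,0.015,-0.1],"rot":[0,0,0.01],"hand":0},{"linear":[0,0,-0.2],"rot":[0,0,0],"hand":0},{"linear":[0,0,-0.25],"rot":[0,0,0],"hand":0},{"linear":[0,0,-0.25],"rot":[0,0,0],"hand":0},{"linear":[0,0,-0.25],"rot":[0,0,0],"hand":0},{"linear":[0,0,-0.2],"rot":[0,0,0],"hand":0},{"linear":[0,0,-0.15],"rot":[0,0,0],"hand":0},{"linear":[0,0,-0.1],"rot":[0,0,0],"hand":0},{"linear":[0,0,0],"rot":[0,0,0],"hand":0},{"linear":[0,0,0],"rot":[0,0,0],"hand":0}]'
python3 - <<'E'
from h import *
o,M=st(); plan(o,M,(.5756,.098,.0966),(0,0,-1),(-.9996,-.0283,0))
snap('scene','scene12'); crop('scene12',190,340,120,240,5,'c21')
E
```

```text
clock: 22.82
tool_pos: [0.5749, 0.0977, 0.1045]
orientation: [121.1, 89.9, -147.3]
force: [0.2, -0.1, -2.5]
opening: 0.0199
t 22.82 p [0.5749 0.0977 0.1045] F [ 0.23 -0.13 -2.5 ] M [-0.109 -0.063  0.051] op 0.0199
x [-1.5e-03 -9.0e-04 -1.0e+00] y [-0.9996 -0.028   0.0015] q [ 28.9  18.2 -20.2   0.  -51.7 -27.3]
lin units [ 0.011  0.005 -0.131] rot units [ 0.011 -0.017  0.003]
```

View pics/c21.png

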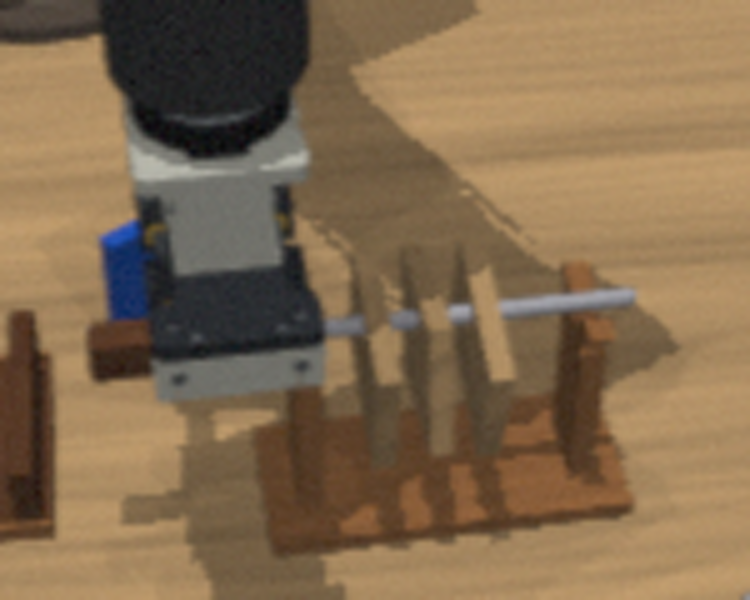

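Between the posts; lowering the last 8 mm gently into the forks.

```bash
f(){ python3 - <<'E'
from h import *
o,M=st()
E
}
python3 -m crank '[{"linear":[0.01,0,-0.05],"rot":[0.01,-0.02,0],"hand":0},{"linear":[0,0,-0.05],"rot":[0,0,0],"hand":0},{"linear":[0,0,0],"rot":[0,0,0],"hand":0}]';f
python3 -m crank '[{"linear":[0,0,-0.025],"rot":[0,0,0],"hand":0},{"linear":[0,0,0],"rot":[0,0,0],"hand":0}]';f
```

```text
clock: 23.25
tool_pos: [0.5759, 0.0979, 0.0989]
orientation: [-67.7, 89.9, 23.9]
force: [0.3, 0.6, -2.5]
opening: 0.0199
t 23.25 p [0.5759 0.0979 0.0989] F [ 0.27  0.57 -2.47] M [-0.177 -0.069 -0.044] op 0.0199
x [ 1.8e-03  8.0e-04 -1.0e+00] y [-0.9996 -0.028  -0.0018] q [ 28.8  18.5 -20.6   0.  -50.8 -27.2]
clock: 23.5
tool_pos: [0.5759, 0.0979, 0.0973]
orientation: [-70.0, 89.9, 21.6]
force: [0.2, 1.0, -2.6]
opening: 0.02
t 23.5 p [0.5759 0.0979 0.0973] F [ 0.23  0.96 -2.58] M [-0.111  0.017  0.099] op 0.02
x [ 1.8e-03  7.0e-04 -1.0e+00] y [-0.9996 -0.028  -0.0018] q [ 28.8  18.6 -20.7   0.  -50.6 -27.2]
```

```bash
f(){ python3 - <<'E'
from h import *
o,M=st()
E
}
python3 -m crank '[{"linear":[0,0,-0.015],"rot":[0,0,0],"hand":0},{"linear":[0,0,0],"rot":[0,0,0],"hand":0}]';f
python3 -m crank '[{"linear":[0,0,-0.015],"rot":[0,0,0],"hand":0},{"linear":[0,0,0],"rot":[0,0,0],"hand":0}]';f
```

```text
clock: 23.75
tool_pos: [0.576, 0.0979, 0.097]
orientation: [-70.9, 89.9, 20.7]
force: [-0.0, -0.4, -0.0]
opening: 0.0198
t 23.75 p [0.576  0.0979 0.097 ] F [-0.04 -0.37 -0.04] M [-0.083  0.436  0.099] op 0.0198
x [ 2.3e-03  9.0e-04 -1.0e+00] y [-0.9996 -0.0283 -0.0023] q [ 28.8  18.6 -20.7   0.  -50.5 -27.2]
clock: 24.0
tool_pos: [0.5761, 0.0979, 0.0969]
orientation: [-73.3, 89.8, 18.3]
force: [-2.9, 0.3, 1.0]
opening: 0.0196
t 24.0 p [0.5761 0.0979 0.0969] F [-2.87  0.33  1.02] M [0.004 0.68  0.036] op 0.0196
x [ 2.8e-03  9.0e-04 -1.0e+00] y [-0.9996 -0.0287 -0.0029] q [ 28.8  18.6 -20.7   0.  -50.5 -27.2]
```

```bash
f(){ python3 - <<'E'
from h import *
o,M=st()
E
}
python3 -m crank '[{"linear":[-0.008,0,0],"rot":[0,0.03,0],"hand":0},{"linear":[0,0,-0.005],"rot":[0,0,0],"hand":0}]';f
python3 -m crank '[{"linear":[0,0,0],"rot":[0,0,0],"hand":0.3},{"linear":[0,0,0],"rot":[0,0,0],"hand":0.45},{"linear":[0,0,0],"rot":[0,0,0],"hand":0.6},{"linear":[0,0,0],"rot":[0,0,0],"hand":0.6},{"linear":[0,0,0],"rot":[0,0,0],"hand":0.6}]';f
python3 - <<'E'
from h import *
snap('scene','scene13'); crop('scene13',190,340,120,240,5,'c22')
E
```

```text
clock: 24.25
tool_pos: [0.5758, 0.098, 0.0966]
orientation: [-25.0, 89.9, 66.6]
force: [-2.2, -0.8, 2.9]
opening: 0.0201
t 24.25 p [0.5758 0.098  0.0966] F [-2.17 -0.8   2.9 ] M [0.044 0.681 0.041] op 0.0201
x [ 5.0e-04  1.1e-03 -1.0e+00] y [-9.996e-01 -2.850e-02 -5.000e-04] q [ 28.8  18.7 -20.6  -0.1 -50.6 -27.1]
clock: 24.88
tool_pos: [0.5766, 0.0983, 0.0966]
orientation: [-48.7, 89.9, 42.9]
force: [-0.2, 0.7, 0.1]
opening: 0.052
t 24.88 p [0.5766 0.0983 0.0966] F [-0.2   0.67  0.15] M [ 0.047 -0.028  0.001] op 0.052
x [ 0.0018  0.0017 -1.    ] y [-0.9996 -0.0284 -0.0019] q [ 28.8  18.7 -20.6  -0.  -50.5 -27.1]
```

View pics/c22.png

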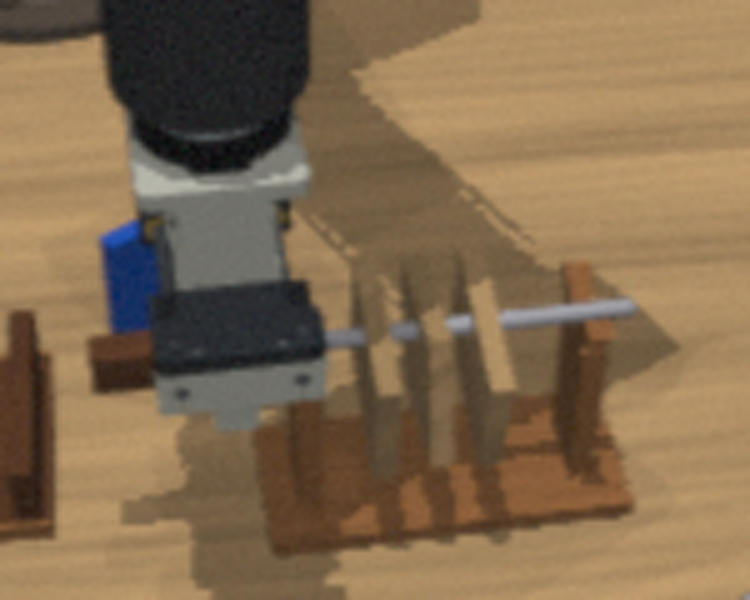

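```bash
python3 -m crank '[{"linear":[0,0,0.15],"rot":[0,0,0],"hand":0.6},{"linear":[0,0,0.4],"rot":[0,0,0],"hand":0.6},{"linear":[0,0,0.6],"rot":[0,0,0],"hand":0.6},{"linear":[0,0,0.6],"rot":[0,0,0],"hand":0.6},{"linear":[0,0,0.5],"rot":[0,0,0],"hand":0.6},{"linear":[-0.3,-0.5,0.2],"rot":[0,0,0],"hand":0.6},{"linear":[-0.4,-0.7,0],"rot":[0,0,0],"hand":0.6},{"linear":[-0.4,-0.7,0],"rot":[0,0,0],"hand":0.6},{"linear":[-0.4,-0.7,0],"rot":[0,0,0],"hand":0.6},{"linear":[-0.3,-0.5,0],"rot":[0,0,0],"hand":0.6},{"linear":[0,0,0],"rot":[0,0,0],"hand":0.6},{"linear":[0,0,0],"rot":[0,0,0],"hand":0.6}]'
python3 - <<'E'
from h import *
st()
snap('scene','scene14'); snap('top','top14'); crop('scene14',140,340,110,240,4,'c23'); crop('top14',165,365,130,270,4,'c24')
rodfit('scene14',.57,.26,.31,.1,.14,.012)
E
```

```text
clock: 26.42
tool_pos: [0.4651, -0.0928, 0.2566]
orientation: [-79.9, 89.4, 11.8]
force: [0.4, 0.2, 0.3]
opening: 0.0521
t 26.43 p [ 0.4651 -0.0928  0.2566] F [0.42 0.21 0.29] M [ 0.057 -0.022  0.036] op 0.0521
x [ 0.0109  0.0023 -0.9999] y [-0.9995 -0.0301 -0.011 ] q [ 12.6  -0.3 -21.3   0.  -68.4 -10.8]
scene14 85 y 0.2605 0.3081
 x= [-0.0283  0.5792]  z= [0.0198 0.1128] mean y 0.284 std 0.0044
```

View pics/c23.png

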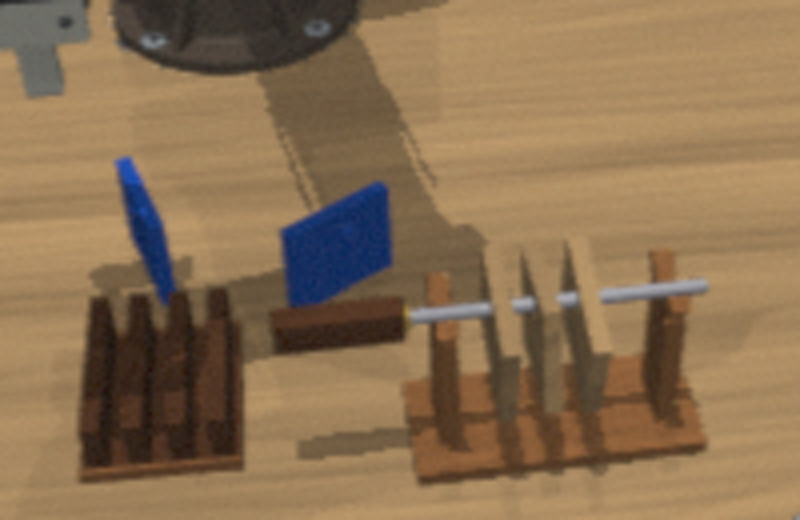

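View pics/c24.png

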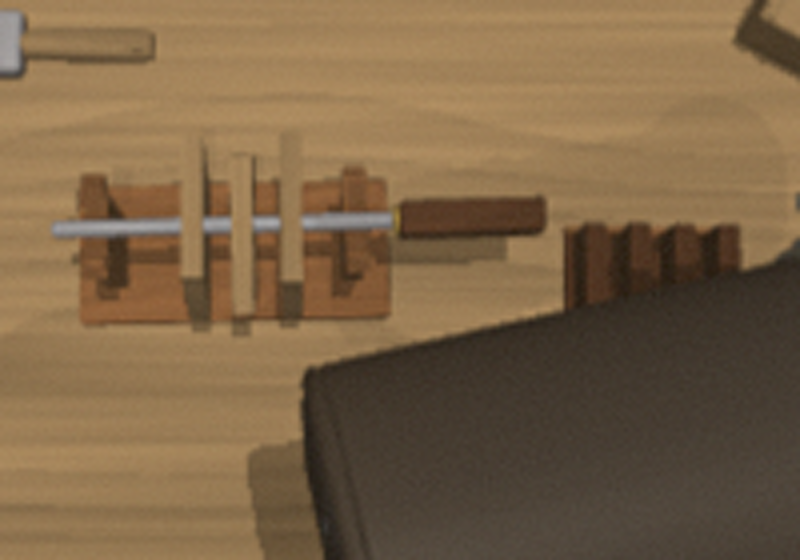

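```bash
python3 -m crank '[{"linear":[0,0,0],"rot":[0,0,0],"hand":0.6},{"linear":[0,0,0],"rot":[0,0,0],"hand":0.6},{"linear":[0,0,0],"rot":[0,0,0],"hand":0.6},{"linear":[0,0,0],"rot":[0,0,0],"hand":0.6},{"linear":[0,0,0],"rot":[0,0,0],"hand":0.6},{"linear":[0,0,0],"rot":[0,0,0],"hand":0.6},{"linear":[0,0,0],"rot":[0,0,0],"hand":0.6},{"linear":[0,0,0],"rot":[0,0,0],"hand":0.6}]'
python3 - <<'E'
from h import *
a=load('scene14');b=snap('scene','scene15')
P=cloud(b); m=(abs(P[...,0]-.56)<.07)&(P[...,1]>.15)&(P[...,1]<.265)&(P[...,2]>.03); q=P[m]; 
print('hanging z min/max',np.percentile(q[:,2],[0.5,99.5]).round(3),'y',np.percentile(q[:,1],[1,99]).round(3))
d=abs(a['image'].astype(int)-b['image']).max(-1)[110:240,140:340]; print('changed px',(d>40).sum())
print(ticket.close_job())
E
```

```text
clock: 27.52
tool_pos: [0.4661, -0.0909, 0.2557]
orientation: [-79.7, 89.5, 12.2]
force: [0.5, -0.4, 0.0]
opening: 0.0526
hanging z min/max [0.049 0.141] y [0.157 0.257]
changed px 20
the job is handed in; nothing more can be done
None
```

The job is done and handed in at about 27.5 s. I gripped the rod by the front of its handle and slid it through all three boards in the rack, lining each one up by the glint of its hole in the camera picture. I then lifted the boards out together and laid the rod back in both forks.

- **Contact with the boards:** no contact force rose above the roughly 1 N sensor noise while the rod went through the boards. Only the rod touched them.
- **Laying back:** the wrist load dropped to zero as the rod seated, with about 3 N at most against the forks before I let go.
- **Last checks:** both camera views show the rod in both forks and the three boards hanging between the posts, with their lowest points about 49 mm above the bench. The robot is clear, and a picture taken 1 s later showed almost no change (20 pixels). The mallet, tin, brush and blue boards were not touched.
- **One reading that disagreed:** the last camera fit of the rod's tip end gave about a 1° slope. The fork was inside the area I measured, so I put it down to that, and the pictures look level.

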